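# Make up a gearbox rebuild kit and leave the scrap

## Task

Make up the rebuild kit in the black tray: set the good bearing in the middle of the blue liner, the good gear on the yellow one, the brass synchroniser ring on the green one and the blue flange on the white one, each centred within its drawn circle as well as you can, flat and the same way up as it lies now. Leave the rusty bearing and gear with the red paint cross, which are scrap, where they lie.

Things in the scene. Friction and masses are not known exactly. Their poses are not given: they have to be found in the camera images.
- bearing_center (a point): The good ball bearing: clean bright steel ring, 52 mm outside diameter, 25 mm bore, 20 mm high, 160 g, lying flat on the counter. This point: on its axis, half-way up; z up along the axis.
- gear_center (a point): The good gear: clean bright steel, toothed disc 60 mm in diameter and 20 mm high with a plain round hub 32 mm in diameter standing 20 mm higher on top (40 mm in all); hub upwards; about 350 g. Best gripped by the hub. This point: on its axis, half-way up; z up along the axis.
- synchro_center (a point): The synchroniser ring: plain brass ring, 58 mm outside diameter (60 mm over the teeth at its foot), 40 mm bore, 18 mm high, 130 g, lying flat on the counter. This point: on its axis, half-way up; z up along the axis.
- flange_center (a point): The coupling flange: painted blue, round disc 66 mm in diameter and 12 mm thick with a round neck 32 mm in diameter on top, 48 mm high in all; neck upwards; about 500 g. Best gripped by the neck. This point: on its axis, half-way up; z up along the axis.
- scrap_bearing_center (a point): The scrap bearing, look-alike to leave alone: same shape and size as the good bearing, but rust-brown with a cross of red paint on top. This point: on its axis, half-way up; z up along the axis.
- scrap_gear_center (a point): The scrap gear, look-alike to leave alone: same shape and size as the good gear, but rust-brown with a cross of red paint on top. This point: on its axis, half-way up; z up along the axis.
- blue_mid (a point): The blue liner, for the bearing: a flat square blue plate 80 x 80 mm with a thin dark circle drawn in its middle, lying in the black kit tray. This point: the middle of its top face, 8 mm above the counter; x and y along its sides, z up. The four liners lie 2 x 2 in the tray, 110 mm from middle to middle, in any arrangement, with no walls between them.
- yellow_mid (a point): The yellow liner, for the gear: a flat square yellow plate 80 x 80 mm with a thin dark circle drawn in its middle, lying in the black kit tray. This point: the middle of its top face, 8 mm above the counter; x and y along its sides, z up. The tray is fixed, 236 mm square; a wall 4 mm thick, its rim 22 mm above the counter, runs all round it, 59 mm from the nearest liners' middles.
- green_mid (a point): The green liner, for the synchroniser ring: a flat square green plate 80 x 80 mm with a thin dark circle drawn in its middle, lying in the black kit tray. This point: the middle of its top face, 8 mm above the counter; x and y along its sides, z up. Fixed to the tray.
- white_mid (a point): The white liner, for the flange: a flat square white plate 80 x 80 mm with a thin dark circle drawn in its middle, lying in the black kit tray. This point: the middle of its top face, 8 mm above the counter; x and y along its sides, z up. Fixed to the tray.
Mind the look-alikes: they are no part of the job. What is shaped like the part that bears gear_center but purple or turquoise is not meant.

How it is judged:
By the outcome, as a careful person would: the job done as asked, in the order asked, and still so for the second after the job is handed in, with the robot touching nothing.
It also fails if it takes over 104 s, if anything falls off the work surface, if the arm or the gripper's body presses on something with over 40 N, if the wrist force passes 120 N, or if a joint passes its speed limit or range.

## Robot

A 6-joint arm with a two-finger parallel gripper is mounted at the origin on the work surface. World frame = base frame: x ahead of the robot, y to its left, z up, the work surface at z = 0. Lengths are in m, angles in rad, forces in N, time in s.
With the tool pointing down it reaches from about 0.35 to 1 m from the base axis. Payload 7.1 kg.
Tool frame: the origin (TCP) lies at the very end of the fingers, on their centre line; the grasp point (between the pads) lies 19 mm behind it; x points along the fingers, y is the direction in which the jaws open and shut, and the axes are right-handed (so a half turn about x gives the same grasp; the last joint's range is limited). The gripper opens to 85 mm and grips with 20 to 120 N. Pads are 22 mm wide; open, the fingers measure 114 mm over their backs; the gripper's body (76 mm by 85 mm) begins 54 mm behind the grasp point. The pads swing forward as they close: fully open they stand 13 mm farther back than shut.
Start: joints at [-1.361, 0.423, 1.63, -0, 1.089, -0.019], TCP at [0.142, -0.609, 0.231] pointing down, gripper open.
Joint ranges: [-3, 3], [-0.9, 2.11], [0.09, 2.58], [-1.31, 4.45], [0.11, 2.69], [-2.54, 2.54]. Speed limits (rad/s): [2.39, 2.39, 3.01, 3.14, 3.14, 3.14].

## Interface

Orientations are given as a rotation vector (axis times angle).
In Python, from plant import robot gives the robot as it stands.
- The arm moves only by the shell command python3 -m pendant 'ROWS' [FORCE]. ROWS is JSON, a list that holds one entry, the list of rows, each a list of 7 numbers: the shift along the tool's x, y, z in cm, then the turn, a rotation vector about the tool's x, y, z in rad, then the closure, from -1 (fully open) to 1 (shut). A call has 1 to 5 rows; each row shifts and turns the commanded pose from where the row before left it, along the tool's axes as they then stand; what a row does not reach is not made up. A row lasts 1/12 s, in which the tool goes at most 41.7 mm and 7.16 degrees, less where a joint would pass 70% of its speed; a pose out of reach is approached as far as the arm can. A call with a gripper value outside its range is refused whole. The fingers move at their own pace and stop on an object; FORCE is the grip in N (left out, the last holds). Time passes only in rows, so rows that do not move let the fingers close. It gives the time, the measured TCP pose, the force and the opening at its end, in the units of the state.
- robot.state(): the state, without advancing time (a new reading comes with each control period).
- robot.grab_frame(name): name is "scene" or "side" or "wrist"; returns (picture, depth): 480x640x3 uint8, blue, green, red; 480x640 float32, m along the optical axis (not along the pixel's ray), 0 where there is no reading.
- robot.get_calibration(name): a dict with "fovy" (degrees; the focal length in pixels is half the picture's height over the tangent of half this angle, whatever the lens; pixels are square), "cx", "cy" (the principal point, pixels), "position" and "rotation" of the camera in the world. Camera axes: x right, y up, looking along -z (the intrinsics and any distortion apply to the point x, -y, -z); pixel columns grow to the right and rows downward; lengths in m; the calibration is good to about 2 mm. The wrist camera is an equidistant fisheye: a pixel r from the principal point sees the ray r / f radians off the axis. A picture is of the moment at which its call begins: read the wrist's pose just before it. get_calibration takes no time and is no camera call; for the wrist camera it gives the pose at the moment of the call.
- robot.close_job(): hands the job in, once; it reports no verdict.
The state is a dict: "time_s": time; "joint_positions": joint angles; "qvel": joint speeds; "joint_torque": joint torques, N m; "position": TCP position; "tool_rot": TCP orientation; "force": force on the tool from outside, world axes, zero at the start; "wrist_torque": the same for the moment, N m; "gripper_width": finger opening in m.
Only numpy, scipy, OpenCV 4.12 (cv2) and the standard library are available. Lean on these libraries where they do the work, as an engineer would, in place of code of your own. Each camera call takes 0.05 s, during which the arm holds its last target.

## Working session

There is one attempt and no reset: what is moved stays moved. The work goes in short steps, Python scripts to look and compute and a shell command to move; the robot and the scene stay as the last step left them, time stands still between calls to the robot, and variables do not carry over. Pictures are saved under pics/ and viewed, and the job is handed in when it is done.

```bash
ls; mkdir -p pics; cat > h.py <<'E'
import numpy as np, cv2, json
from plant import robot
def snap(name,out):
    c=robot.get_calibration(name); im,d=robot.grab_frame(name)
    cv2.imwrite(f'pics/{out}.png',im); np.savez(f'pics/{out}.npz',im=im,d=d,**{k:np.array(v) for k,v in c.items()})
    return im,d,c
E
python3 - <<'E'
from h import *
print(robot.state())
for n in ["scene","side","wrist"]:
    im,d,c=snap(n,n+"0"); print(n,c)
print(robot.state()['time_s'])
E
```

```text
pics
{'time_s': 0.0, 'joint_positions': array([-1.36102759e+00,  4.23846167e-01,  1.63072113e+00,  2.04536679e-06,
        1.08862398e+00, -1.90224520e-02]), 'qvel': array([ 1.51559629e-03,  6.93142407e-05, -5.73762049e-04,  3.59776667e-04,
       -7.93463381e-04, -4.18835798e-04]), 'joint_torque': array([-3.69824760e-03, -5.57388854e+01, -2.81739807e+01, -3.01344726e-04,
        7.23922101e-03,  8.47079548e-06]), 'position': array([ 0.14164292, -0.60815049,  0.23053015]), 'tool_rot': array([ 2.10079162,  0.24307526, -2.10110974]), 'force': array([ 0.28271671,  0.65203434, -0.19271741]), 'wrist_torque': array([ 0.01570223,  0.03536266, -0.02690572]), 'gripper_width': 0.08498864663761035}
scene {'fovy': 47.94638399627607, 'cx': 323.5371921193047, 'cy': 240.51203938301532, 'position': array([0.79907365, 0.50319145, 0.97880553]), 'rotation': array([0.20302758, 0.72932621, 2.47985889])}
side {'fovy': 45.333502305881595, 'cx': 318.77298789766735, 'cy': 244.38717641996854, 'position': array([0.36345356, 0.97939073, 1.1506777 ]), 'rotation': array([ 0.07566724, -1.08095275, -2.80642839])}
wrist {'fovy': 65.70646984690485, 'cx': 317.4936418734123, 'cy': 241.60510981056763, 'position': array([ 0.22319299, -0.59029475,  0.37369166]), 'rotation': array([-0.27957857,  0.22383482, -1.32944073])}
0.15
```

View pics/scene0.png

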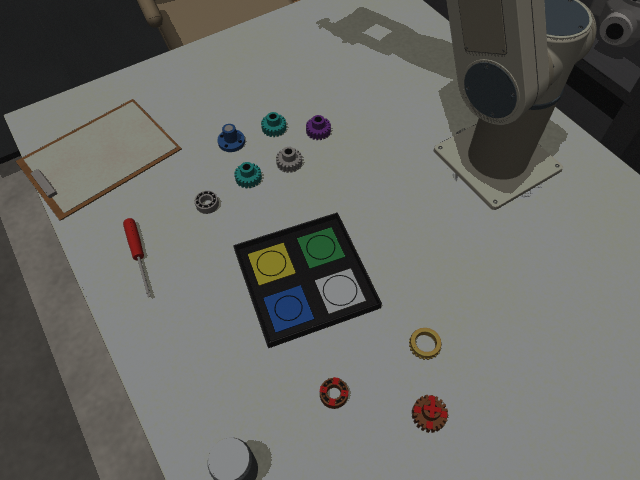

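View pics/side0.png

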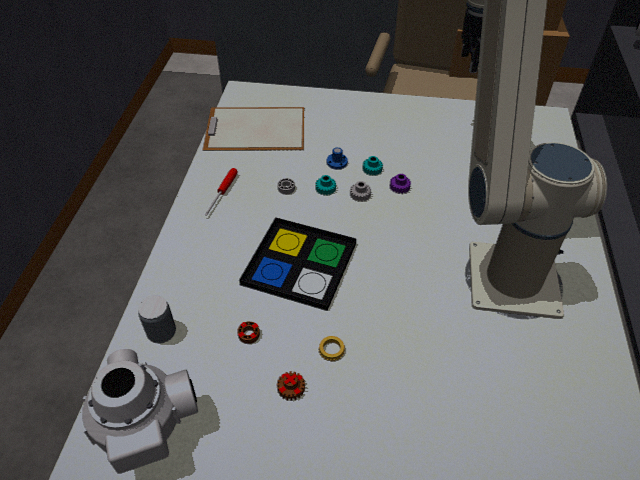

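View pics/wrist0.png

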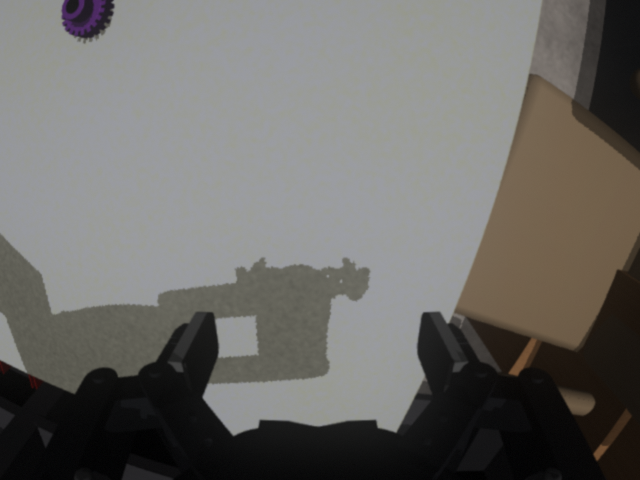

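Scene picture: the grey gear is at (289,158), with turquoise gears at (248,174) and (274,123) and a purple one at (318,127). The bearing is at (206,201), the flange at (230,138) and the brass ring at (425,342). The scrap bearing is at (335,392) and the scrap gear at (430,412). The tray centre is at about (307,278). I'll crop closer.

```bash
python3 - <<'E'
import cv2,numpy as np
s=cv2.imread('pics/scene0.png'); t=cv2.imread('pics/side0.png')
cv2.imwrite('pics/c1.png',cv2.resize(s[100:220,185:345],None,fx=5,fy=5,interpolation=cv2.INTER_CUBIC))
cv2.imwrite('pics/c2.png',cv2.resize(t[140:200,265:425],None,fx=5,fy=5,interpolation=cv2.INTER_CUBIC))
a=cv2.resize(s[205:355,225:385],None,fx=4,fy=4,interpolation=cv2.INTER_CUBIC)
cv2.imwrite('pics/c3.png',a)
E
```

```text
(no output)
```

View pics/c1.png

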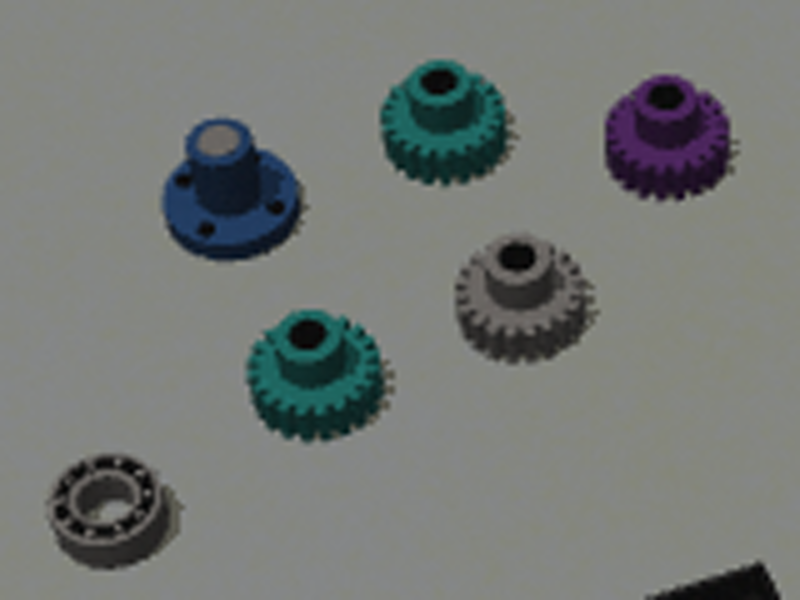

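View pics/c2.png

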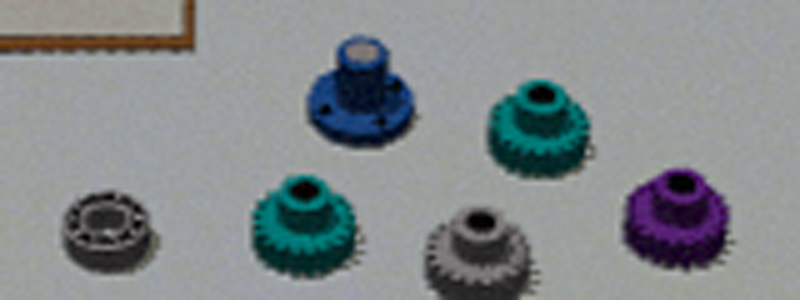

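View pics/c3.png

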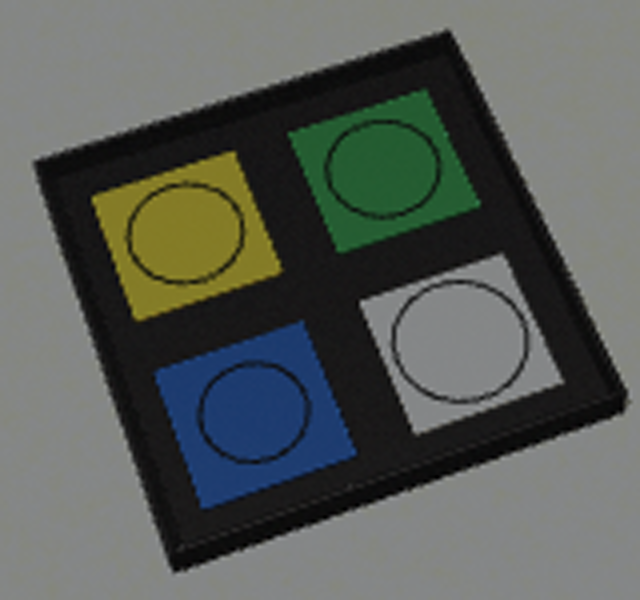

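Crop c1: the grey gear hub top is at (518,256), the flange neck top at (219,141) and the bearing top at (105,500). The two turquoise gears and the purple one are the decoys. Crop c3 shows the four liners in the tray. Next I'll triangulate from the two views and check against depth.

```bash
cat >> h.py <<'E'
from scipy.spatial.transform import Rotation as Ro
from scipy.optimize import least_squares
class Cam:
    def __init__(s,f,fish=False):
        z=np.load(f'pics/{f}.npz'); s.im=z['im'];s.d=z['d'];s.p=z['position'];s.R=Ro.from_rotvec(z['rotation']).as_matrix()
        s.f=240/np.tan(np.radians(z['fovy'])/2);s.cx=z['cx'];s.cy=z['cy'];s.fish=fish
    def ray(s,u,v):
        a=(u-s.cx)/s.f;b=(v-s.cy)/s.f
        if s.fish:
            r=np.hypot(a,b); k=np.sin(r)/max(r,1e-9); l=np.array([a*k,-b*k,-np.cos(r)])
        else: l=np.array([a,-b,-1.]); l/=np.linalg.norm(l)
        return s.R@l
    def atz(s,u,v,z):
        r=s.ray(u,v); return s.p+r*(z-s.p[2])/r[2]
    def proj(s,P):
        l=s.R.T@(np.asarray(P)-s.p); a,b,c=l[0],-l[1],-l[2]
        if s.fish:
            q=np.hypot(a,b); t=np.arctan2(q,c); return np.array([s.cx+s.f*t*a/max(q,1e-9),s.cy+s.f*t*b/max(q,1e-9)])
        return np.array([s.cx+s.f*a/c,s.cy+s.f*b/c])
    def depthpt(s,u,v):
        d=s.d[int(round(v)),int(round(u))]; r=s.ray(u,v); l=s.R.T@r; return s.p+r*d/(-l[2])
def tri(obs):
    A=np.zeros((3,3));b=np.zeros(3)
    for c,u,v in obs:
        r=c.ray(u,v);M=np.eye(3)-np.outer(r,r);A+=M;b+=M@c.p
    P=np.linalg.solve(A,b); return P,[np.round(c.proj(P)-[u,v],1) for c,u,v in obs]
E
cat > m1.py <<'E'
from h import *
S=Cam('scene0');D=Cam('side0')
o=lambda x,y,x0,y0:( x0+(x+.5)/5-.5, y0+(y+.5)/5-.5)
pts={'flange':(o(219,141,185,100),o(361,51,265,140)),'gear':(o(518,256,185,100),o(480,222,265,140)),'bearing':(o(105,497,185,100),o(102,220,265,140))}
for k,(a,b) in pts.items():
    P,e=tri([(S,*a),(D,*b)]); print(k,P.round(4),e,'depth',S.depthpt(*a).round(3))
# liners
for n,rng in {'yellow':((22,120,60),(32,255,255)),'blue':((105,120,60),(120,255,255)),'green':((55,100,50),(75,255,255)),'white':((0,0,110),(180,40,255))}.items():
    out=[]
    for c,(x0,y0,x1,y1) in ((S,(236,215,380,345)),(D,(240,218,357,308))):
        h=cv2.cvtColor(c.im,cv2.COLOR_BGR2HSV); m=cv2.inRange(h,rng[0],rng[1]); mm=np.zeros_like(m); mm[y0:y1,x0:x1]=m[y0:y1,x0:x1]
        if n=='white':
            mm=cv2.morphologyEx(mm,cv2.MORPH_OPEN,np.ones((3,3)))
            cs,_=cv2.findContours(mm,cv2.RETR_EXTERNAL,cv2.CHAIN_APPROX_NONE)
            ctr=(340,290) if c is S else (312,284)
            cs=[q for q in cs if cv2.pointPolygonTest(q,ctr,False)>=0]
        else: cs,_=cv2.findContours(mm,cv2.RETR_EXTERNAL,cv2.CHAIN_APPROX_NONE); cs=[max(cs,key=cv2.contourArea)]
        q=cv2.convexHull(max(cs,key=cv2.contourArea)); quad=cv2.approxPolyN(q,4,ensure_convex=True)[0].astype(float) if hasattr(cv2,'approxPolyN') else None
        # diagonal intersection
        a,b,c1,d=quad; M=np.array([c1-a,-(d-b)]).T; t=np.linalg.solve(M,b-a); ctr=a+t[0]*(c1-a); out.append((c,*ctr)); 
    P,e=tri(out); print(n,P.round(4),e,[np.round(x[1:],1) for x in out],S.depthpt(*out[0][1:]).round(3))
E
python3 m1.py
python3 - <<'E'
import cv2
s=cv2.imread('pics/scene0.png'); t=cv2.imread('pics/side0.png')
a=cv2.resize(s[315:445,310:470],None,fx=4,fy=4,interpolation=cv2.INTER_CUBIC)
b=cv2.resize(t[310:410,230:360],None,fx=4,fy=4,interpolation=cv2.INTER_CUBIC)
cv2.imwrite('pics/c4.png',a);cv2.imwrite('pics/c5.png',b)
E
```

```text
flange [ 0.5038 -0.3844  0.0583] [array([-0. , -0.7]), array([-0.2,  0.5])] depth [ 0.501 -0.393  0.047]
gear [ 0.419  -0.2536  0.0483] [array([ 0. , -0.5]), array([-0.2,  0.3])] depth [ 0.416 -0.261  0.038]
bearing [ 0.6368 -0.2439  0.0317] [array([ 0. , -0.1]), array([-0.,  0.])] depth [ 0.632 -0.265  0.005]
yellow [ 0.5931 -0.0356  0.0121] [array([ 0. , -0.5]), array([-0.2,  0.3])] [array([270.6, 263.3]), array([287.5, 242. ])] [ 0.593 -0.038  0.007]
blue [0.6149 0.0727 0.0151] [array([ 0., -0.]), array([-0.,  0.])] [array([288.1, 307.3]), array([271.3, 271.6])] [0.614 0.07  0.009]
green [ 0.4857 -0.0122  0.015 ] [array([ 0.1, -0.6]), array([-0.3,  0.4])] [array([320.3, 246.9]), array([326.1, 252. ])] [ 0.484 -0.015  0.008]
white [ 0.5024  0.0773 -0.0096] [array([-0.2,  1.8]), array([ 0.9, -1.1])] [array([337.2, 285.4]), array([313.7, 285.1])] [0.506 0.082 0.01 ]
```

View pics/c4.png

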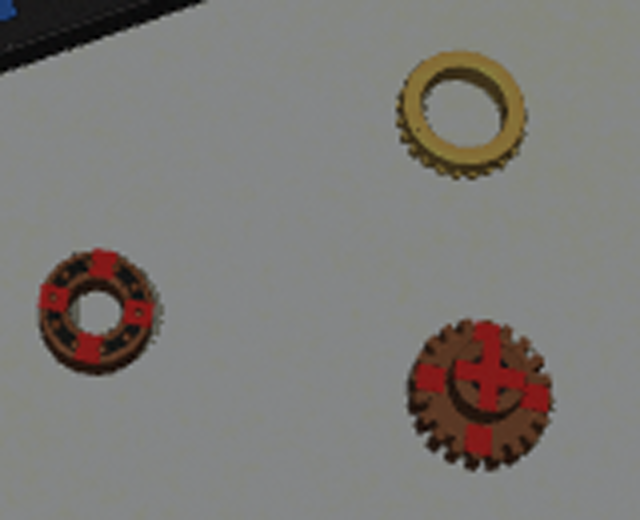

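View pics/c5.png

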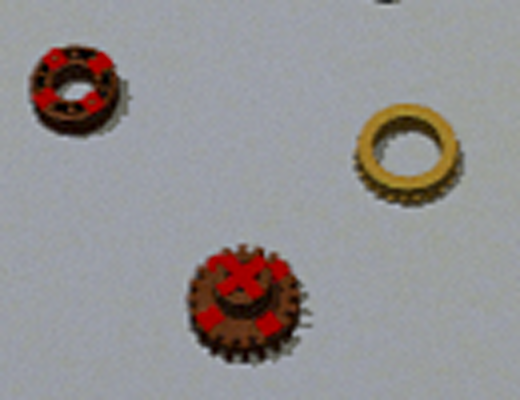

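```bash
cat > m2.py <<'E'
from h import *
S=Cam('scene0');D=Cam('side0')
o=lambda x,y,x0,y0,k=5:( x0+(x+.5)/k-.5, y0+(y+.5)/k-.5)
pts={'flange':(o(219,141,185,100),o(361,51,265,140),.048),'gear':(o(518,256,185,100),o(480,222,265,140),.04),'bearing':(o(105,497,185,100),o(102,220,265,140),.02),
'synchro':(o(465,108,310,315,4),o(408,147,230,310,4),.018),'teal1':(o(308,335,185,100),o(302,190,265,140),.04),'teal2':(o(437,80,185,100),o(540,95,265,140),.04),'purple':(o(665,95,185,100),o(682,183,265,140),.04),
'yellow':((270.6,263.3),(287.5,242.),.008),'blue':((288.1,307.3),(271.3,271.6),.008),'green':((320.3,246.9),(326.1,252),.008),'scrapb':(o(96,307,310,315,4),o(75,90,230,310,4),.02),'scrapg':(o(488,378,310,315,4),o(242,275,230,310,4),.04)}
for k,(a,b,z) in pts.items(): print(k,S.atz(*a,z)[:2].round(4),D.atz(*b,z)[:2].round(4))
q=robot.state(); print(q['position'],Ro.from_rotvec(q['tool_rot']).as_matrix().round(3))
E
python3 m2.py
```

```text
flange [ 0.5014 -0.3924] [ 0.5047 -0.3995]
gear [ 0.4163 -0.2591] [ 0.419  -0.2644]
bearing [ 0.6349 -0.253 ] [ 0.6396 -0.2568]
synchro [0.4336 0.2763] [0.4339 0.2727]
teal1 [ 0.5205 -0.2701] [ 0.5242 -0.2773]
teal2 [ 0.3913 -0.3784] [ 0.3938 -0.3833]
purple [ 0.304  -0.3094] [ 0.3054 -0.3151]
yellow [ 0.5928 -0.0371] [ 0.5935 -0.0403]
blue [0.6136 0.0695] [0.6164 0.067 ]
green [ 0.4843 -0.0147] [ 0.4859 -0.0196]
scrapb [0.6318 0.2617] [0.6307 0.2633]
scrapg [0.5106 0.3836] [0.5107 0.3785]
[ 0.14170124 -0.60829178  0.23073234] [[-0.     0.227 -0.974]
 [ 0.001 -0.974 -0.227]
 [-1.    -0.001 -0.   ]]
```

Yaw is nearly aligned with the tray. I'll start moving toward the parts.

```bash
python3 -m pendant '[[[0,-1.5,-3.6,0,0,0,-1],[0,-1.5,-3.6,0,0,0,-1],[0,-1.5,-3.6,0,0,0,-1],[0,-1.5,-3.6,0,0,0,-1],[0,-1.5,-3.6,0,0,0,-1]]]' 40; python3 -m pendant '[[[0,-1.5,-3.6,0,0,0,-1],[0,-1.5,-3.6,0,0,0,-1],[0,-1.5,-3.6,0,0,0,-1],[0,-1.5,-3.6,0,0,0,-1],[0,0,0,0,0,0,-1]]]'
python3 - <<'E'
from h import *
snap('wrist','w1'); print(robot.state()['position'])
E
```

```text
time_s: 0.57
position: [0.3011, -0.4935, 0.2311]
tool_rot: [2.101, 0.241, -2.101]
force: [0.5, -0.3, 0.1]
gripper_width: 0.0855
time_s: 0.98
position: [0.4313, -0.4, 0.2313]
tool_rot: [2.1, 0.247, -2.096]
force: [0.2, 0.4, 1.1]
gripper_width: 0.0855
[ 0.4292314  -0.40143993  0.23110968]
```

View pics/w1.png

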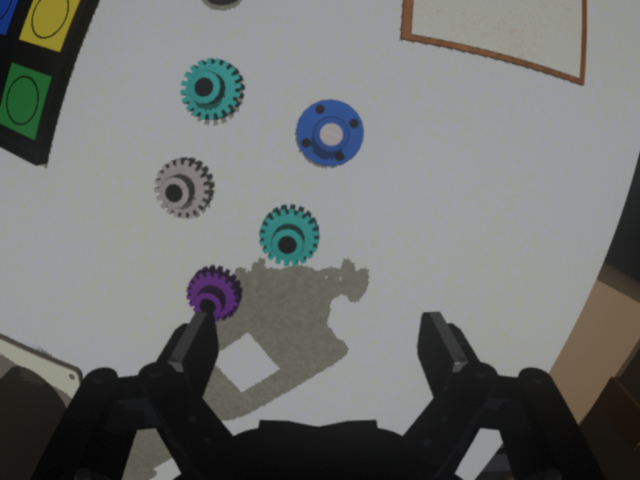

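Wrist view: grey gear hub at (174,192), flange neck top at (331,133), turquoise gears at (205,88) and (288,240), purple gear at (212,300). I'll carry on toward the bearing.

```bash
python3 -m pendant '[[[0.8,-1.9,-3.0,0,0,0,-1],[0.8,-1.9,-3.0,0,0,0,-1],[0.8,-1.9,-3.0,0,0,0,-1],[0.8,-1.9,-3.0,0,0,0,-1],[0,-1.9,-3.0,0,0,0,-1]]]';  python3 -m pendant '[[[0,0,0,0,0,0,-1],[0,0,0,0,0,0,-1]]]'
python3 - <<'E'
from h import *
snap('wrist','w2'); print(robot.state()['position'])
c=Cam('w1',True)
print('gear',c.atz(174,192,.04).round(4),'flange',c.atz(331,133,.048).round(4))
im=Cam('w2').im
E
```

```text
time_s: 1.45
position: [0.5505, -0.2764, 0.1974]
tool_rot: [2.099, 0.242, -2.105]
force: [-0.3, -0.8, 0.4]
gripper_width: 0.0855
time_s: 1.62
position: [0.5515, -0.2766, 0.1988]
tool_rot: [2.098, 0.244, -2.1]
force: [-0.1, -0.5, 0.2]
gripper_width: 0.0855
[ 0.55080324 -0.27745317  0.19898684]
gear [ 0.4181 -0.262   0.04  ] flange [ 0.5031 -0.3957  0.048 ]
```

View pics/w2.png

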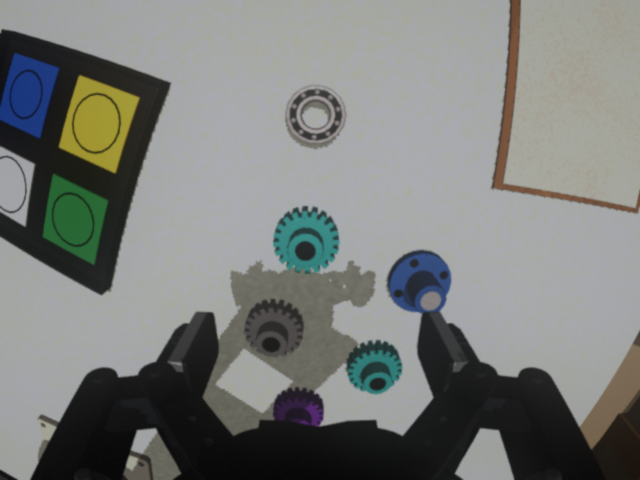

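```bash
cat >> h.py <<'E'
def totool(w,st=None):
    st=st or robot.state(); R=Ro.from_rotvec(st['tool_rot']).as_matrix(); return (R.T@(np.asarray(w)-st['position'])*100).round(2)
E
python3 - <<'E'
from h import *
c=Cam('w2',True);w1=Cam('w1',True)
b=c.atz(315.5,113,.02);print('bearing',b.round(4))
print('gear',c.atz(271,343,.04).round(4),tri([(c,271,343),(w1,174,192)]))
print('flange',c.atz(431,300,.048).round(4),tri([(c,431,300),(w1,331,133)]))
print('yellow',c.atz(98,124,.008).round(4),'green',c.atz(74,219,.008).round(4),'blue',c.atz(26,94,.008).round(4),'white',c.atz(5,183,.008).round(4))
print(c.depthpt(310,100),c.depthpt(98,124))
st=robot.state();print('tcp proj',c.proj(st['position']))
print(totool([b[0],b[1],0.03]),robot.state()['joint_positions'].round(2))
cv2.imwrite('pics/c6.png',cv2.resize(c.im[70:170,260:380],None,fx=6,fy=6,interpolation=cv2.INTER_CUBIC))
E
```

```text
bearing [ 0.6368 -0.2556  0.02  ]
gear [ 0.4185 -0.2617  0.04  ] (array([ 0.41789665, -0.26168026,  0.03910183]), [array([-0.,  0.]), array([ 0., -0.])])
flange [ 0.5026 -0.3965  0.048 ] (array([ 0.5032301 , -0.3956948 ,  0.04959803]), [array([-0.1,  0. ]), array([ 0.1, -0. ])])
yellow [ 0.5914 -0.0436  0.008 ] green [ 0.4855 -0.0203  0.008 ] blue [0.6146 0.0663 0.008 ] white [0.5076 0.0948 0.008 ]
[ 0.6467565  -0.24852592  0.02014197] [ 0.59143998 -0.0437503   0.00818165]
tcp proj [317.27309287 316.39895739]
[16.89 -0.17 -8.89] [-0.49  0.45  1.67 -0.    1.02  0.86]
```

View pics/c6.png

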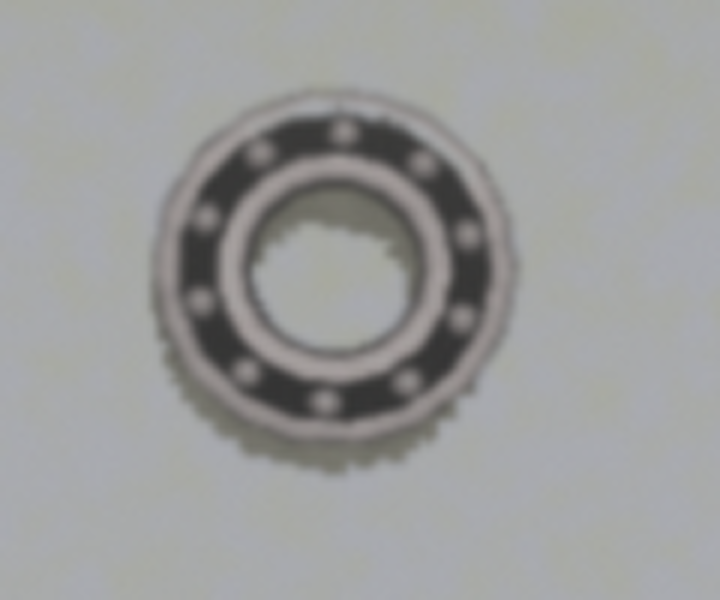

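The bearing top centre in the crop is (336,265), which is pixel (315.6,113.8). It's clean with no cross, so it's the good one. Heights agree: gear 39 mm, flange 50 mm, bearing 20 mm, liner 8 mm. Descending on the bearing.

```bash
python3 -m pendant '[[[3.2,0,-1.8,0,0,0,-1],[3.2,0,-1.8,0,0,0,-1],[3.2,0,-1.8,0,0,0,-1],[3.2,0,-1.8,0,0,0,-1],[2.0,-0.2,-1.65,0,0,0,-1]]]';  python3 -m pendant '[[[1.5,0,0,0,0,0,-1],[1.5,0,0,0,0,0,-1],[1,0,0,0,0,0,-1],[0.5,0,0,0,0,0,-1],[0,0,0,0,0,0,-1]]]'; python3 - <<'E'
from h import *
print(robot.state()['position'],totool([.636,-.2557,0]))
snap('wrist','w3')
E
```

```text
time_s: 2.08
position: [0.6351, -0.2568, 0.0481]
tool_rot: [2.099, 0.24, -2.106]
force: [-0.7, -0.7, 0.2]
gripper_width: 0.0856
time_s: 2.5
position: [0.6356, -0.2558, 0.0057]
tool_rot: [2.1, 0.241, -2.103]
force: [-1.2, 0.3, 0.6]
gripper_width: 0.0856
[ 0.63561545 -0.25575704  0.00570775] [ 0.57  0.   -0.04]
```

View pics/w3.png

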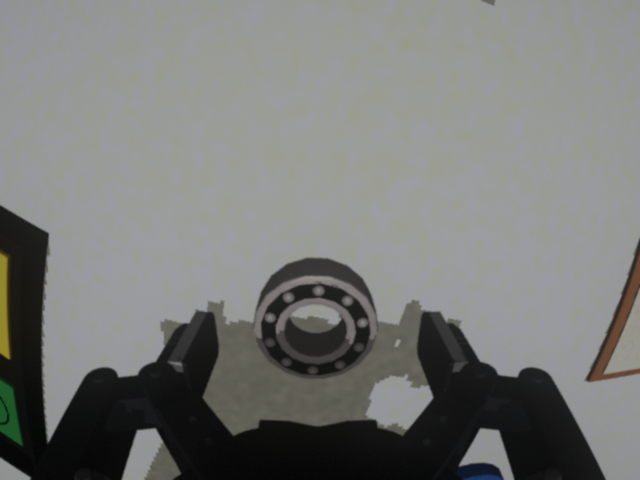

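The bearing is centred between the jaws at (316,326). Lowering 4 mm and closing gently.

```bash
python3 - <<'E'
from h import *
c=Cam('w3',True); print(c.atz(316,326,.02))
E
python3 -m pendant '[[[0.4,0,0,0,0,0,-0.5],[0,0,0,0,0,0,-0.2],[0,0,0,0,0,0,-0.1],[0,0,0,0,0,0,0],[0,0,0,0,0,0,0]]]' 40; python3 -m pendant '[[[0,0,0,0,0,0,0],[0,0,0,0,0,0,0],[0,0,0,0,0,0,0]]]'
```

```text
[ 0.63848613 -0.25532238  0.02      ]
time_s: 2.97
position: [0.6373, -0.2553, 0.0036]
tool_rot: [2.1, 0.241, -2.099]
force: [-2.1, -0.4, 5.6]
gripper_width: 0.0505
time_s: 3.22
position: [0.6373, -0.2553, 0.0036]
tool_rot: [2.1, 0.241, -2.099]
force: [-2.8, 0.2, 5.7]
gripper_width: 0.0506
```

```bash
python3 -m pendant '[[[-1.5,0,0,0,0,0,0],[-3.5,0,0,0,0,0,0],[-3.5,-1.5,0,0,0,0,0],[-3,-2.7,0.4,0,0,0,0],[-3,-2.7,0.4,0,0,0,0]]]'
python3 -m pendant '[[[-2.5,-3,0.4,0,0,0,0],[-2.5,-3,0.4,0,0,0,0],[0,-3.8,0.4,0,0,0,0],[0,-3.8,0.4,0,0,0,0],[0,-3.8,0.4,0,0,0,0]]]'
python3 -m pendant '[[[0,-3.8,0.4,0,0,0,0],[0,-3.2,0.4,0,0,0,0],[0,0,0,0,0,0,0],[0,0,0,0,0,0,0]]]'
python3 - <<'E'
from h import *
snap('wrist','w4'); print(robot.state()['position'])
E
```

```text
time_s: 3.63
position: [0.6136, -0.1897, 0.1499]
tool_rot: [2.103, 0.239, -2.099]
force: [-0.0, -0.1, -2.0]
gripper_width: 0.0509
time_s: 4.05
position: [0.554, -0.0235, 0.1992]
tool_rot: [2.103, 0.24, -2.098]
force: [0.0, -0.2, -2.7]
gripper_width: 0.0508
time_s: 4.38
position: [0.5304, 0.0431, 0.1984]
tool_rot: [2.099, 0.245, -2.097]
force: [1.8, 0.1, -1.4]
gripper_width: 0.0509
[0.53103305 0.04210529 0.19832591]
```

View pics/w4.png

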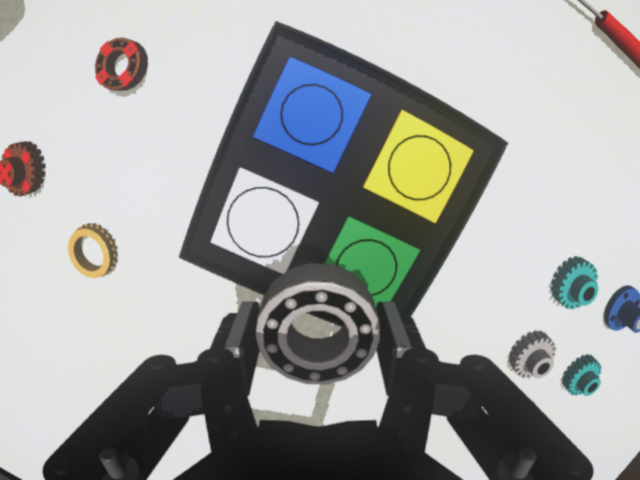

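Bearing held at (318,332). Blue circle at (311,114), yellow (419,167), white (263,221), green (367,267), brass ring (93,250). I'll enlarge the held bearing and fit the circles.

```bash
cat >> h.py <<'E'
def fitc(xy):
    xy=np.asarray(xy); f=lambda p:np.hypot(xy[:,0]-p[0],xy[:,1]-p[1])-p[2]
    r=least_squares(f,[*xy.mean(0),.03],loss='soft_l1',f_scale=.0005); return r.x, np.abs(r.fun).mean()
def circ(c,u,v,z=.008,rmin=.02,rmax=.037,P=None):
    """dark drawn circle: for each direction in the plane, find darkest (black-hat) radius"""
    P=c.atz(u,v,z)[:2]; g=cv2.cvtColor(c.im,cv2.COLOR_BGR2GRAY).astype(np.float32)
    for it in range(2):
        pts=[]
        for a in np.linspace(0,2*np.pi,90,endpoint=False):
            rr=np.arange(rmin,rmax,.0002); w=np.array([P[0]+rr*np.cos(a),P[1]+rr*np.sin(a)]).T
            px=np.array([c.proj([x,y,z]) for x,y in w],np.float32)
            if px.min()<1 or px[:,0].max()>638 or px[:,1].max()>478: continue
            val=cv2.remap(g,px[:,0].reshape(-1,1),px[:,1].reshape(-1,1),cv2.INTER_LINEAR).ravel()
            i=val.argmin()
            if np.median(val)-val[i]>10 and 5<i<len(rr)-5: pts.append(w[i])
        p,e=fitc(pts); P=p[:2]
    return p.round(4),round(e*1000,2),len(pts)
E
python3 - <<'E'
from h import *
c=Cam('w4',True)
for n,u,v in (('blue',311,114),('yellow',419,167),('white',263,221),('green',367,267)): print(n,circ(c,u,v), c.depthpt(u,v)[2].round(4))
cv2.imwrite('pics/c7.png',cv2.resize(c.im[255:395,240:400],None,fx=5,fy=4*5/4,interpolation=cv2.INTER_CUBIC)[:600*2])
E
```

```text
blue (array([0.6144, 0.0677, 0.0268]), np.float64(0.15), 90) 0.0077
yellow (array([ 0.5918, -0.0403,  0.0298]), np.float64(0.17), 90) 0.0091
white (array([0.5065, 0.0902, 0.0338]), np.float64(0.17), 90) 0.0087
green (array([ 0.4839, -0.0177,  0.0298]), np.float64(0.23), 65) 0.0088
```

View pics/c7.png

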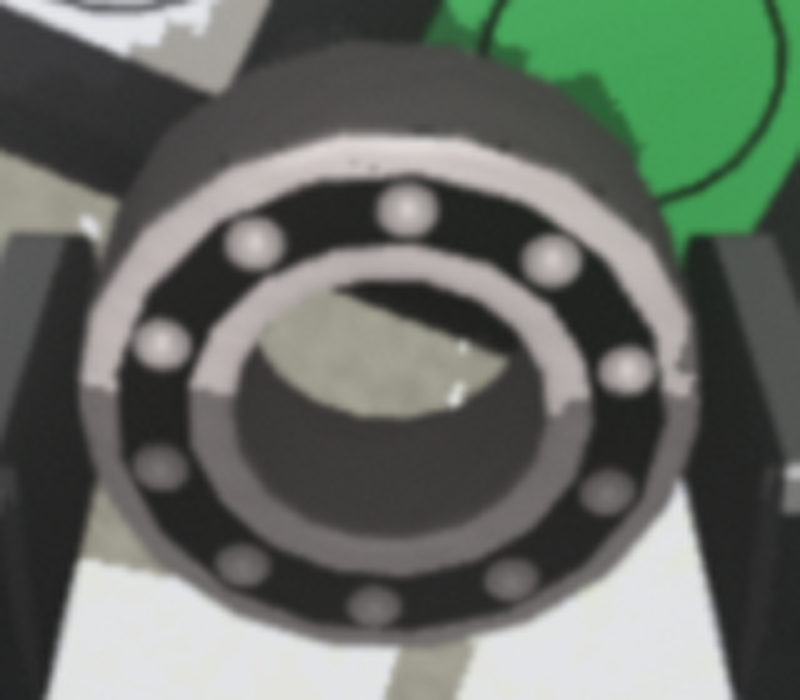

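The circle fits are tight: 0.15–0.2 mm residual, spacing 110.3 mm. Now the held bearing's offset in the tool frame.

```bash
python3 - <<'E'
from h import *
c=Cam('w4',True); st=robot.state(); R=Ro.from_rotvec(st['tool_rot']).as_matrix();print(st['position'],st['tool_rot'])
k=[(80,393),(697,393),(395,135),(380,643),(235,603),(545,603),(280,153),(520,152),(140,245),(635,245)]
for h in (.0125,.0145,.0165,.0185):
    w=[c.atz(240+(x+.5)/5-.5,255+(y+.5)/5-.5,st['position'][2]+h)[:2] for x,y in k]
    p,e=fitc(w); d=R.T@np.array([p[0]-st['position'][0],p[1]-st['position'][1],h]); print(h,p.round(4),round(e*1e3,2),'tool off cm',(d*100).round(2))
    t=np.array([.6144,.0677])-(p[:2]-st['position'][:2]); print(' target TCP',t.round(4), totool([*t,.0116+.004]))
E
```

```text
[0.53103305 0.04210529 0.19832591] [ 2.1005533   0.24287246 -2.09752105]
0.0125 [0.527  0.0416 0.0256] 0.27 tool off cm [-1.25 -0.04  0.4 ]
 target TCP [0.6184 0.0683] [18.28 -0.56 -9.08]
0.0145 [0.5283 0.0419 0.0252] 0.27 tool off cm [-1.45 -0.04  0.27]
 target TCP [0.6171 0.0679] [18.28 -0.56 -8.94]
0.0165 [0.5296 0.0422 0.0249] 0.27 tool off cm [-1.65 -0.04  0.13]
 target TCP [0.6158 0.0676] [18.28 -0.56 -8.81]
0.0185 [0.5309 0.0425 0.0245] 0.26 tool off cm [-1.85 -0.04 -0.  ]
 target TCP [0.6145 0.0673] [18.28 -0.56 -8.68]
```

```bash
python3 - <<'E'
from h import *
c=Cam('w4',True); st=robot.state()
for x,y in [(420,155),(100,370),(680,370),(380,625),(240,590),(540,590)]:
    u,v=240+x/5,255+y/5; print(c.depthpt(u,v).round(4)-[0,0,st['position'][2].round(4)])
# check held position of target vs known: counter depth accuracy
print(c.depthpt(250,400).round(4))
E
```

```text
[0.5525 0.045  0.0164]
[0.5279 0.0655 0.017 ]
[0.5388 0.0202 0.0173]
[0.5083 0.0378 0.0182]
[0.5093 0.0503 0.0182]
[0.515  0.0253 0.018 ]
[ 0.2749  0.0685 -0.0004]
```

```bash
python3 -m pendant '[[[2.5,-0.1,-1.75,0,0,0,0],[3.2,-0.1,-1.75,0,0,0,0],[3.2,-0.1,-1.75,0,0,0,0],[3.2,-0.1,-1.75,0,0,0,0],[2.5,-0.15,-1.75,0,0,0,0]]]'
python3 -m pendant '[[[1.5,0,0,0,0,0,0],[0.7,0,0,0,0,0,0],[0,0,0,0,0,0,0],[0,0,0,0,0,0,0]]]'
python3 - <<'E'
from h import *
for i in range(1):
    st=robot.state(); print(st['position'],totool([.6152,.0674,.0116],st))
E
```

```text
time_s: 4.85
position: [0.6156, 0.0653, 0.0492]
tool_rot: [2.1, 0.239, -2.102]
force: [-0.2, 0.7, -1.4]
gripper_width: 0.0504
time_s: 5.18
position: [0.6149, 0.0658, 0.0297]
tool_rot: [2.1, 0.24, -2.101]
force: [-0.5, 0.7, -1.7]
gripper_width: 0.0508
[0.61490436 0.06584158 0.02965983] [ 1.81 -0.15 -0.06]
```

```bash
python3 -m pendant '[[[1.0,-0.15,-0.05,0,0,0,0],[0.5,0,0,0,0,0,0],[0,0,0,0,0,0,0],[0,0,0,0,0,0,0]]]'
python3 - <<'E'
from h import *
snap('wrist','w5')
st=robot.state(); print(st['position'],totool([.6152,.0674,.0116],st))
E
```

```text
time_s: 5.52
position: [0.6149, 0.0683, 0.0145]
tool_rot: [2.1, 0.241, -2.1]
force: [1.1, 0.5, -2.0]
gripper_width: 0.0503
[0.6151462  0.06835723 0.01468403] [0.31 0.09 0.02]
```

View pics/w5.png

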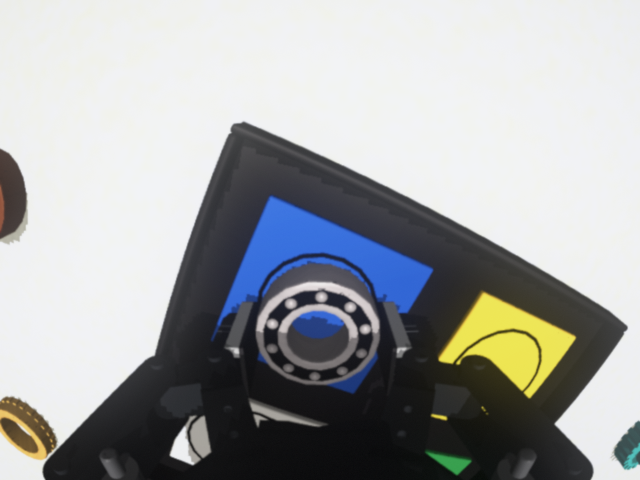

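```bash
python3 - <<'E'
from h import *
c=Cam('w5',True)
im=cv2.resize(c.im[240:400,230:410],None,fx=4,fy=4,interpolation=cv2.INTER_CUBIC)
def draw(ctr,r,z,col):
    for a in np.linspace(0,2*np.pi,120):
        u,v=c.proj([ctr[0]+r*np.cos(a),ctr[1]+r*np.sin(a),z]); cv2.circle(im,(int((u-230+.5)*4),int((v-240+.5)*4)),1,col,-1)
draw((.6144,.0677),.0268,.008,(0,255,0))
draw((.6144,.0677),.026,.031,(0,0,255))
cv2.imwrite('pics/c8.png',im)
E
```

```text
(no output)
```

View pics/c8.png

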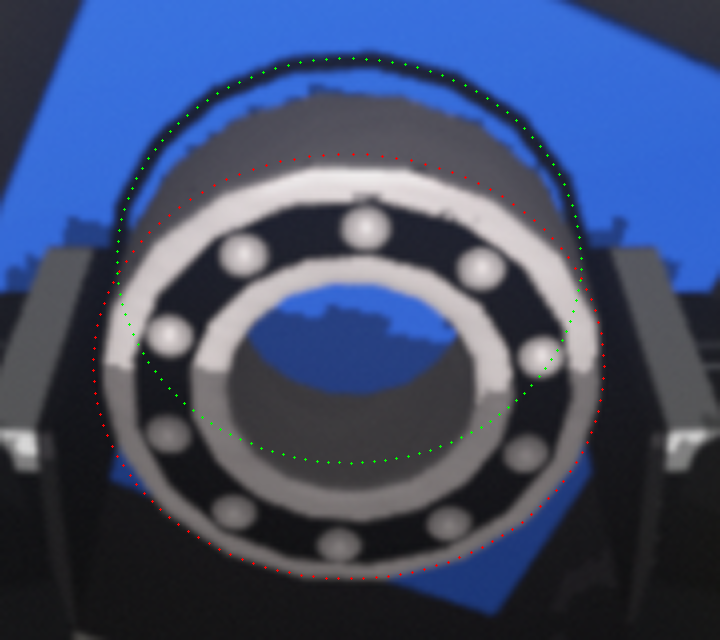

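The overlay matches the circle. The bearing is within about 0.6 mm, so I'll make a small z correction, lower and release.

```bash
python3 -m pendant '[[[0.2,0,-0.05,0,0,0,0],[0.1,0,0,0,0,0,0],[0,0,0,0,0,0,0],[0,0,0,0,0,0,-0.1]]]'
python3 -m pendant '[[[0,0,0,0,0,0,-0.25],[0,0,0,0,0,0,-0.35],[0,0,0,0,0,0,-0.45],[0,0,0,0,0,0,-0.45],[0,0,0,0,0,0,-0.45]]]'
```

```text
time_s: 5.9
position: [0.6159, 0.0685, 0.0116]
tool_rot: [2.101, 0.241, -2.099]
force: [-0.1, 1.1, 1.0]
gripper_width: 0.0508
time_s: 6.32
position: [0.6155, 0.0684, 0.0113]
tool_rot: [2.1, 0.241, -2.1]
force: [-0.0, 0.1, -0.3]
gripper_width: 0.0618
```

```bash
python3 -m pendant '[[[-1,0,0,0,0,0,-0.45],[-2.5,0,0,0,0,0,-0.45],[-3.5,0,1.0,0,0,0,-0.45],[-3,0,2.2,0,0,0,-0.45],[-3,0,2.2,0,0,0,-0.6]]]'
python3 -m pendant '[[[-3,0,2.2,0,0,0,-0.8],[-2.5,0,1.2,0,0,0,-1],[0,0,0,0,0,0,-1],[0,0,0,0,0,0,-1]]]'
python3 - <<'E'
from h import *
snap('wrist','w6'); c=Cam('w6',True)
print(robot.state()['position'])
cv2.imwrite('pics/c9.png',cv2.resize(c.im[70:160,250:370],None,fx=6,fy=6,interpolation=cv2.INTER_CUBIC))
E
```

```text
time_s: 6.73
position: [0.5628, 0.0561, 0.1432]
tool_rot: [2.101, 0.241, -2.099]
force: [0.3, -0.6, -0.1]
gripper_width: 0.068
time_s: 7.07
position: [0.5306, 0.0484, 0.1986]
tool_rot: [2.105, 0.241, -2.096]
force: [-0.2, 0.1, -0.4]
gripper_width: 0.0853
[0.53027523 0.04845785 0.19723653]
```

View pics/w6.png

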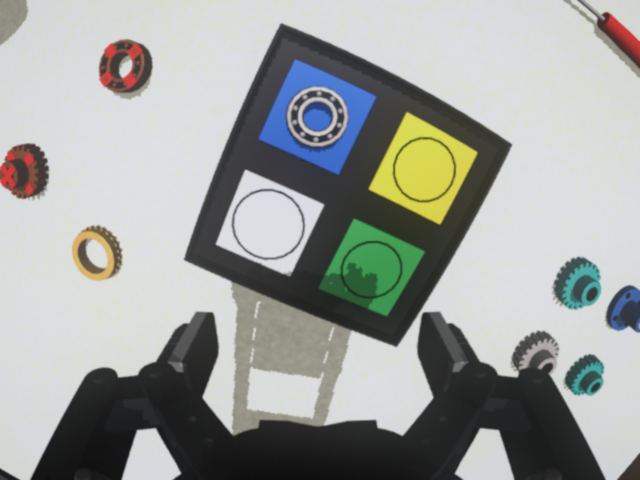

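View pics/c9.png

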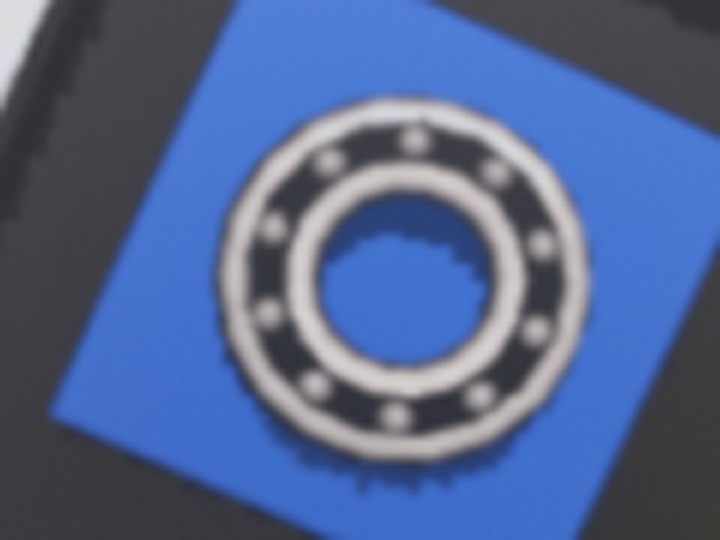

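```bash
cat > chk.py <<'E'
from h import *
REF={'blue':(.6144,.0677),'yellow':(.5918,-.0403),'white':(.5065,.0902),'green':(.4839,-.0177)}
def rim(c,x0,y0,k,l,r,t,b,z):
    f=lambda x,y:c.atz(x0+(x+.5)/k-.5,y0+(y+.5)/k-.5,z)[:2]
    m=((l+r)/2,(t+b)/2); return f(*m)
E
python3 - <<'E'
from chk import *
c=Cam('w6',True)
px={'yellow':(424,169),'white':(269,223),'green':(371,269)}
d=[]
for n in px:
    p,e,k=circ(c,*px[n]); print(n,p,e,k); d.append(p[:2]-REF[n])
d=np.array(d);print(d*1000)
b=rim(c,250,70,6,217,592,97,465,.028); print('bearing',b.round(4),'rel blue (mm)',((b-d[:2].mean(0)-REF['blue'])*1000).round(2))
E
```

```text
yellow [ 0.5918 -0.0402  0.0298] 0.16 90
white [0.5065 0.0902 0.0338] 0.17 90
green [ 0.4839 -0.0177  0.0298] 0.18 90
[[0.  0.1]
 [0.  0. ]
 [0.  0. ]]
bearing [0.6142 0.0673] rel blue (mm) [-0.21 -0.48]
```

The bearing is within about 0.5 mm of the circle centre. Now the gear.

```bash
python3 -m pendant '[[[0,3.4,2.2,0,0,0,-1],[0,3.4,2.2,0,0,0,-1],[0,3.4,2.2,0,0,0,-1],[0,3.4,2.2,0,0,0,-1],[0,3.4,2.2,0,0,0,-1]]]'
python3 -m pendant '[[[0,3.4,2.2,0,0,0,-1],[1.5,3.4,2.2,0,0,0,-1],[2.0,3.4,2.2,0,0,0,-1],[2.5,0.5,0.4,0,0,0,-1],[3,0,0,0,0,0,-1]]]'
python3 - <<'E'
from h import *
st=robot.state(); print(st['position'],totool([.4182,-.2618,.024],st))
E
```

```text
time_s: 7.53
position: [0.4603, -0.1433, 0.195]
tool_rot: [2.098, 0.243, -2.102]
force: [1.4, -0.8, 0.4]
gripper_width: 0.0855
time_s: 7.95
position: [0.4187, -0.2608, 0.1072]
tool_rot: [2.103, 0.236, -2.101]
force: [0.8, -0.1, -0.4]
gripper_width: 0.0853
[ 0.41872893 -0.2607959   0.10717022] [8.32 0.08 0.08]
```

```bash
python3 -m pendant '[[[3,0.08,0.08,0,0,0,-1],[2.3,0,0,0,0,0,-1],[1.5,0,0,0,0,0,-1],[1.0,0,0,0,0,0,-0.9],[0,0,0,0,0,0,-0.7]]]'
python3 - <<'E'
from h import *
snap('wrist','w7')
st=robot.state(); print(st['position'],totool([.4182,-.2618,.024],st))
E
```

```text
time_s: 8.37
position: [0.4169, -0.2578, 0.0275]
tool_rot: [2.097, 0.245, -2.106]
force: [-0.1, -0.1, 0.5]
gripper_width: 0.0729
[ 0.41762894 -0.25828396  0.02886682] [0.49 0.36 0.02]
```

View pics/w7.png

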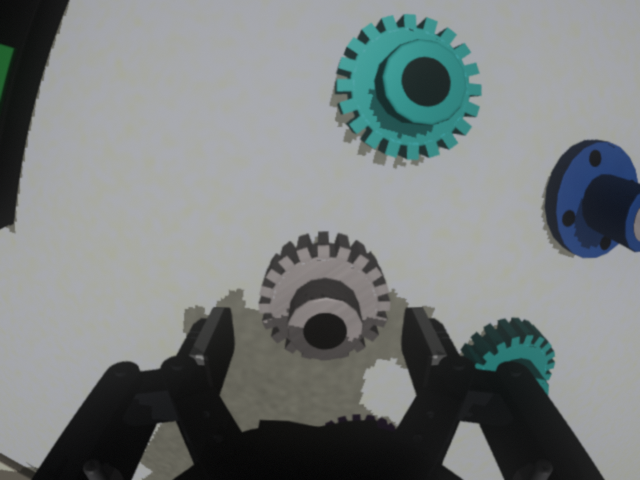

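The hub is at (325,328), slightly right of jaw centre at 317. That matches the measured 3.6 mm y error, so I'll correct it and close.

```bash
python3 -m pendant '[[[0.45,0.35,0,0,0,0,-0.7],[0,0,0,0,0,0,-0.7],[0,0,0,0,0,0,-0.4],[0,0,0,0,0,0,0],[0,0,0,0,0,0,0.2]]]' 45
python3 -m pendant '[[[0,0,0,0,0,0,0.5],[0,0,0,0,0,0,0.5],[0,0,0,0,0,0,0.5],[0,0,0,0,0,0,0.5],[0,0,0,0,0,0,0.5]]]'
```

```text
time_s: 8.83
position: [0.4194, -0.2624, 0.0266]
tool_rot: [2.101, 0.24, -2.099]
force: [-0.7, -0.1, -0.3]
gripper_width: 0.037
time_s: 9.25
position: [0.4192, -0.2622, 0.0268]
tool_rot: [2.101, 0.241, -2.1]
force: [-1.7, 2.3, 7.9]
gripper_width: 0.0299
```

```bash
python3 -m pendant '[[[-1.0,0,0,0,0,0,0.5],[-2.5,0,0,0,0,0,0.5],[-3.5,0,0,0,0,0,0.5],[-3,-1.5,-0.5,0,0,0,0.5],[-2.5,-2.2,-1.5,0,0,0,0.5]]]'
python3 -m pendant '[[[-2.5,-2.5,-2,0,0,0,0.5],[-2.3,-2.5,-2,0,0,0,0.5],[0,-3,-2.5,0,0,0,0.5],[0,-3,-2.5,0,0,0,0.5],[0,-3,-2.5,0,0,0,0.5]]]'
python3 -m pendant '[[[0,0,0,0,0,0,0.5],[0,0,0,0,0,0,0.5],[0,0,0,0,0,0,0.5]]]'
python3 - <<'E'
from h import *
snap('wrist','w8'); print(robot.state()['position'])
E
```

```text
time_s: 9.67
position: [0.4296, -0.2225, 0.1533]
tool_rot: [2.102, 0.238, -2.101]
force: [0.9, 0.2, -3.1]
gripper_width: 0.0297
time_s: 10.08
position: [0.5107, -0.0576, 0.2002]
tool_rot: [2.102, 0.24, -2.099]
force: [0.3, -0.3, -2.8]
gripper_width: 0.0301
time_s: 10.33
position: [0.5097, -0.059, 0.1989]
tool_rot: [2.099, 0.242, -2.101]
force: [-0.4, -0.2, -3.8]
gripper_width: 0.0304
[ 0.50964353 -0.05960473  0.19889904]
```

View pics/w8.png

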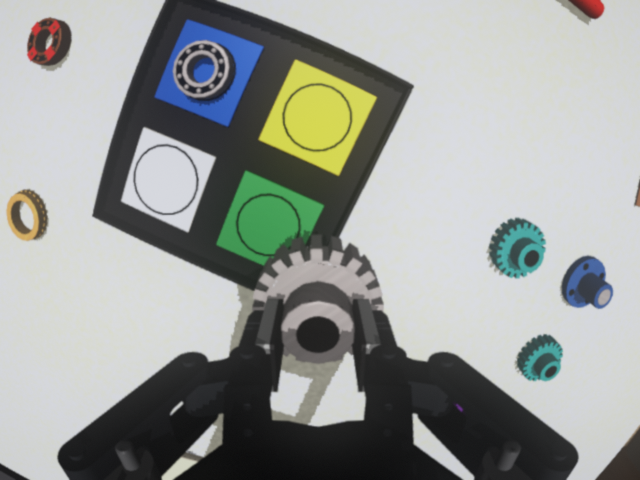

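Gear held with its hub top at (318,333). Yellow circle at (317,118). Enlarging the hub.

```bash
python3 - <<'E'
from h import *
c=Cam('w8',True); st=robot.state()
print(circ(c,317,118),st['position'],st['tool_rot'])
cv2.imwrite('pics/c10.png',cv2.resize(c.im[230:370,240:400],None,fx=5,fy=5,interpolation=cv2.INTER_CUBIC)[:600])
for u,v in [(318,310),(292,330),(345,330),(318,356)]: print(c.depthpt(u,v).round(4)-st['position'].round(4))
E
```

```text
(array([ 0.5919, -0.04  ,  0.0298]), np.float64(0.18), 90) [ 0.50964353 -0.05960473  0.19889904] [ 2.09936691  0.2411311  -2.10118203]
[0.0099 0.0019 0.0133]
[-0.0023  0.0101  0.0126]
[ 0.0034 -0.011   0.0138]
[-0.0128 -0.0034  0.0129]
```

View pics/c10.png

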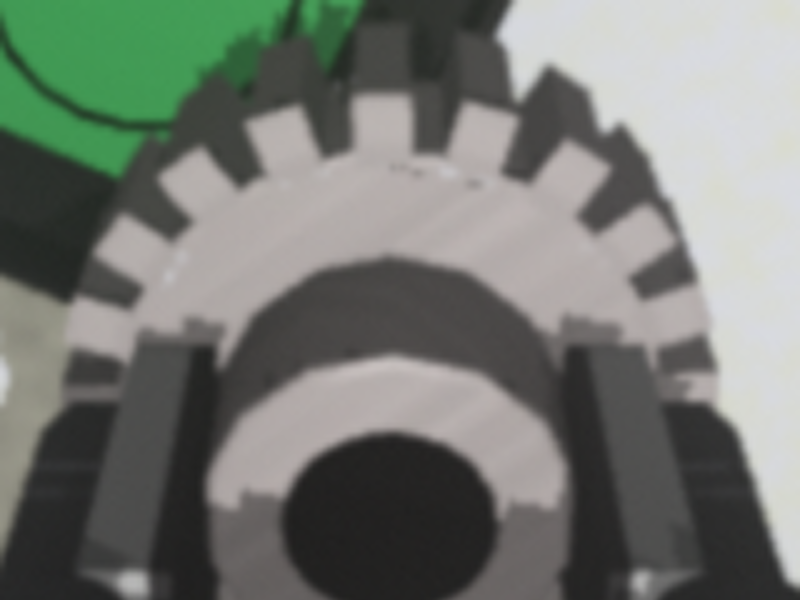

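```bash
python3 - <<'E'
from h import *
c=Cam('w8',True)
cv2.imwrite('pics/c11.png',cv2.resize(c.im[290:370,270:370],None,fx=7,fy=7,interpolation=cv2.INTER_CUBIC))
E
```

```text
(no output)
```

View pics/c11.png

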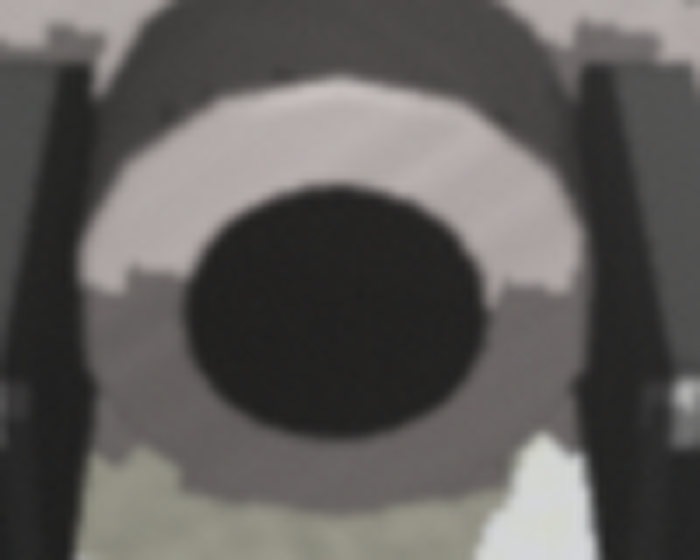

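```bash
python3 - <<'E'
from h import *
c=Cam('w8',True); st=robot.state(); h=.0132
for k in ([(184,311),(489,311),(337,183),(337,439)],[(337,77),(337,513),(79,262),(588,262)]):
    w=[c.atz(270+(x+.5)/7-.5,290+(y+.5)/7-.5,st['position'][2]+h)[:2] for x,y in k]
    p,e=fitc(w); off=p[:2]-st['position'][:2]; t=np.array([.5919,-.0401])-off
    print(p.round(4),round(e*1e3,2),(off*1000).round(1),'TCP target',t.round(4),totool([*t,.0348]))
E
```

```text
[ 0.5079 -0.0603  0.0091] 0.07 [-1.7 -0.7] TCP target [ 0.5936 -0.0394] [16.4  -0.06 -8.65]
[ 0.5084 -0.06    0.0154] 0.15 [-1.2 -0.4] TCP target [ 0.5931 -0.0397] [16.4  -0.04 -8.6 ]
```

```bash
python3 -m pendant '[[[2,0,-1.75,0,0,0,0.5],[3.0,0,-1.75,0,0,0,0.5],[3.2,0,-1.75,0,0,0,0.5],[3.0,0,-1.75,0,0,0,0.5],[2.0,-0.05,-1.6,0,0,0,0.5]]]'
python3 -m pendant '[[[1.5,0,0,0,0,0,0.5],[0.5,0,0,0,0,0,0.5],[0,0,0,0,0,0,0.5],[0,0,0,0,0,0,0.5]]]'
python3 - <<'E'
from h import *
st=robot.state(); print(st['position'],totool([.5933,-.0396,.0348],st))
E
```

```text
time_s: 10.8
position: [0.593, -0.0407, 0.0641]
tool_rot: [2.098, 0.239, -2.105]
force: [-0.9, -0.3, -2.9]
gripper_width: 0.03
time_s: 11.13
position: [0.5934, -0.0402, 0.0472]
tool_rot: [2.1, 0.24, -2.102]
force: [0.3, -0.4, -1.4]
gripper_width: 0.03
[ 0.59340519 -0.04022904  0.04721668] [ 1.24 -0.06 -0.  ]
```

```bash
python3 -m pendant '[[[0.6,-0.06,0,0,0,0,0.5],[0.35,0,0,0,0,0,0.5],[0,0,0,0,0,0,0.5],[0,0,0,0,0,0,0.5]]]'
python3 - <<'E'
from h import *
snap('wrist','w9')
st=robot.state(); print(st['position'],totool([.5933,-.0396,.0348],st))
c=Cam('w9',True)
x0,y0,k=230,190,4
im=cv2.resize(c.im[y0:y0+150,x0:x0+180],None,fx=k,fy=k,interpolation=cv2.INTER_CUBIC)
def draw(ctr,r,z,col):
    for a in np.linspace(0,2*np.pi,120):
        u,v=c.proj([ctr[0]+r*np.cos(a),ctr[1]+r*np.sin(a),z]); cv2.circle(im,(int((u-x0+.5)*k),int((v-y0+.5)*k)),1,col,-1)
g=(.5919,-.0401); dz=st['position'][2]-.0268
draw(g,.0298,.008,(0,255,0)); draw(g,.03,.02+dz,(0,0,255)); draw(g,.016,.04+dz,(255,0,255))
cv2.imwrite('pics/c12.png',im)
E
```

```text
time_s: 11.47
position: [0.5939, -0.0387, 0.0378]
tool_rot: [2.101, 0.241, -2.1]
force: [0.0, -1.2, -3.5]
gripper_width: 0.0295
[ 0.59405896 -0.03866052  0.03784092] [0.3  0.07 0.1 ]
```

View pics/c12.png

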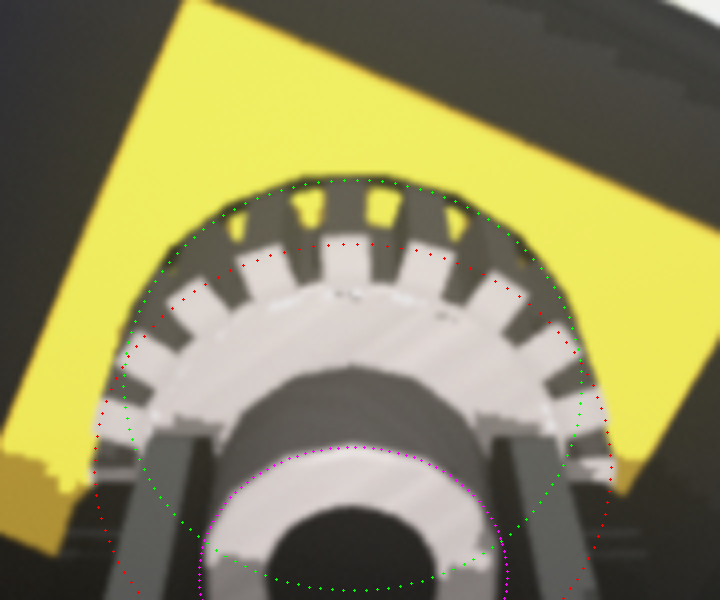

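```bash
python3 -m pendant '[[[0.15,0,0.06,0,0,0,0.5],[0.15,0,0,0,0,0,0.5],[0,0,0,0,0,0,0.5],[0,0,0,0,0,0,0.4]]]'
python3 -m pendant '[[[0,0,0,0,0,0,0.3],[0,0,0,0,0,0,0.15],[0,0,0,0,0,0,0.0],[0,0,0,0,0,0,-0.1],[0,0,0,0,0,0,-0.1]]]'
```

```text
time_s: 11.85
position: [0.5935, -0.0388, 0.0348]
tool_rot: [2.101, 0.241, -2.1]
force: [-1.6, -0.4, 3.8]
gripper_width: 0.0298
time_s: 12.27
position: [0.5935, -0.0388, 0.0343]
tool_rot: [2.1, 0.241, -2.1]
force: [-0.4, 0.8, -0.0]
gripper_width: 0.047
```

```bash
python3 -m pendant '[[[-1,0,0,0,0,0,-0.1],[-2.5,0,0,0,0,0,-0.1],[-3.5,-0.5,1.0,0,0,0,-0.3],[-3,-2,1.5,0,0,0,-0.6],[-3,-2.5,1,0,0,0,-1]]]'
python3 -m pendant '[[[-3,-2.5,0.8,0,0,0,-1],[-0.5,-2.1,0,0,0,0,-1],[0,0,0,0,0,0,-1],[0,0,0,0,0,0,-1]]]'
python3 - <<'E'
from h import *
snap('wrist','w10'); c=Cam('w10',True)
print(robot.state()['position'])
cv2.imwrite('pics/c13.png',cv2.resize(c.im[110:240,370:500],None,fx=4.5,fy=4.5,interpolation=cv2.INTER_CUBIC))
E
```

```text
time_s: 12.68
position: [0.5472, 0.0013, 0.1662]
tool_rot: [2.101, 0.239, -2.101]
force: [1.2, 0.7, -0.3]
gripper_width: 0.0775
time_s: 13.02
position: [0.5299, 0.0457, 0.2007]
tool_rot: [2.101, 0.243, -2.097]
force: [-0.4, -0.6, 0.1]
gripper_width: 0.0853
[0.52972276 0.0450217  0.19982778]
```

View pics/w10.png

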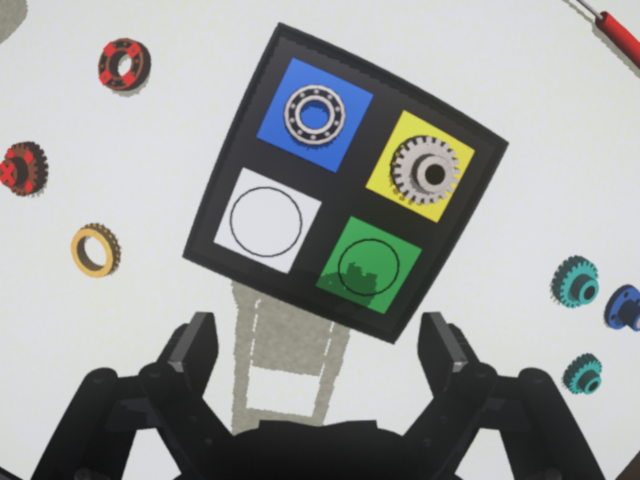

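View pics/c13.png

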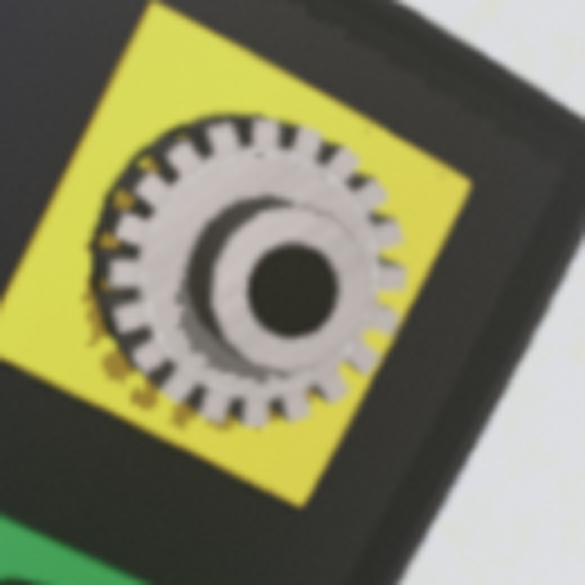

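The gear is on yellow: bore centre in the crop (292,290), disc centre (256,272). Brass ring at about (97,250). Checking the gear and measuring the ring.

```bash
python3 - <<'E'
from chk import *
c=Cam('w10',True)
f=lambda x,y,z:c.atz(370+(x+.5)/4.5-.5,110+(y+.5)/4.5-.5,z)[:2]
for n,u,v in (('white',265,222),('green',368,267)): print(n,circ(c,u,v))
y=np.array(REF['yellow'])
print('hub',((f(292.5,290,.048)-y)*1000).round(2),'disc',((f(256.5,272.5,.028)-y)*1000).round(2))
cv2.imwrite('pics/c14.png',cv2.resize(c.im[210:290,60:140],None,fx=7,fy=7,interpolation=cv2.INTER_CUBIC))
print('ring',c.atz(95,252,.018))
E
```

```text
white (array([0.5065, 0.0902, 0.0339]), np.float64(0.2), 90)
green (array([ 0.484 , -0.0177,  0.0298]), np.float64(0.2), 90)
hub [0.16 0.09] disc [0.23 1.27]
ring [0.43682646 0.26696255 0.018     ]
```

View pics/c14.png

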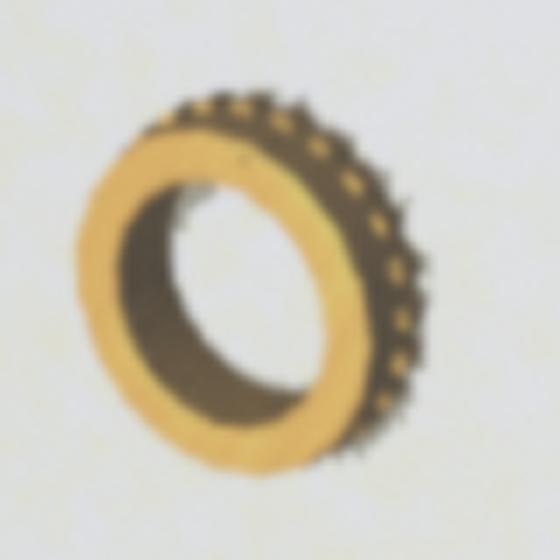

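```bash
python3 -m pendant '[[[0,-3.46,1.76,0,0,0,-1],[0,-3.46,1.76,0,0,0,-1],[0,-3.46,1.76,0,0,0,-1],[0,-3.46,1.76,0,0,0,-1],[0,-3.46,1.76,0,0,0,-1]]]'
python3 -m pendant '[[[0,-3.46,1.76,0,0,0,-1],[0,-3.46,1.76,0,0,0,-1],[0,0,0,0,0,0,-1],[0,0,0,0,0,0,-1]]]'
python3 - <<'E'
from h import *
snap('wrist','w11'); c=Cam('w11',True)
print(robot.state()['position'])
E
```

```text
time_s: 13.48
position: [0.4037, 0.1934, 0.1985]
tool_rot: [2.099, 0.239, -2.103]
force: [0.4, 0.1, 0.4]
gripper_width: 0.0855
time_s: 13.82
position: [0.3539, 0.2535, 0.1987]
tool_rot: [2.096, 0.244, -2.099]
force: [0.1, -0.3, 0.2]
gripper_width: 0.0854
[0.35474259 0.25274907 0.19878561]
```

View pics/w11.png

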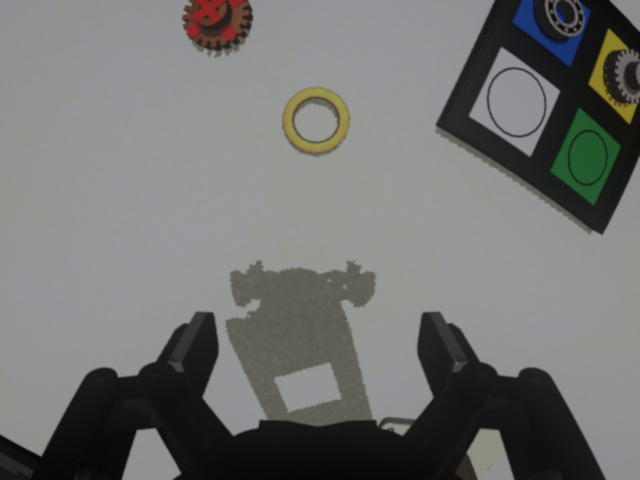

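```bash
python3 - <<'E'
from h import *
c=Cam('w11',True)
h=cv2.cvtColor(c.im,cv2.COLOR_BGR2HSV); m=cv2.inRange(h,(18,90,90),(32,255,255)); m[:70]=0;m[170:]=0;m[:,:260]=0;m[:,380:]=0
cs,_=cv2.findContours(m,cv2.RETR_EXTERNAL,cv2.CHAIN_APPROX_NONE); q=max(cs,key=cv2.contourArea)[:,0,:]
for z in (.018,): p,e=fitc([c.atz(u,v,z)[:2] for u,v in q]); print(p.round(4),e)
print(c.depthpt(316,150)[2],totool([*p[:2],.004]))
cv2.imwrite('pics/c15.png',cv2.resize(c.im[80:160,270:360],None,fx=7,fy=7,interpolation=cv2.INTER_CUBIC))
E
```

```text
[0.4332 0.2729 0.0281] 0.0002839616235592385
0.017707896937633916 [19.47 -0.18 -8.12]
```

View pics/c15.png

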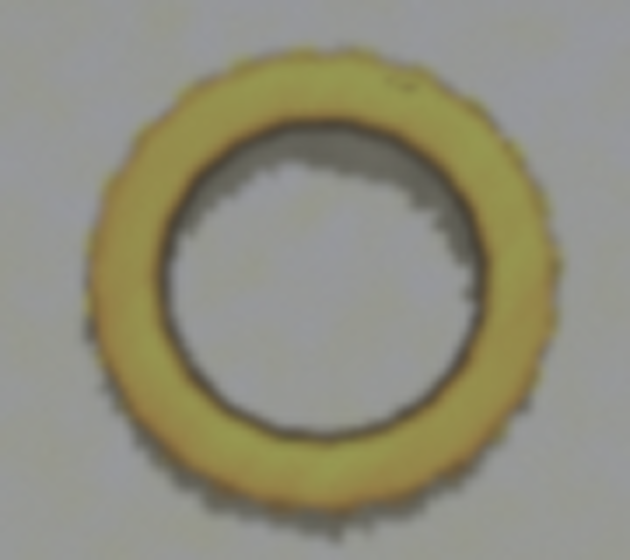

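Ring at (0.433,0.273): height 17.7 mm, brass with no red paint. Descending.

```bash
python3 -m pendant '[[[2.5,0,-1.65,0,0,0,-1],[3.2,0,-1.65,0,0,0,-1],[3.2,0,-1.65,0,0,0,-1],[3.2,0,-1.65,0,0,0,-1],[2.5,-0.2,-1.5,0,0,0,-1]]]';  python3 -m pendant '[[[2.0,0,0,0,0,0,-1],[1.5,0,0,0,0,0,-1],[0.7,0,0,0,0,0,-1],[0,0,0,0,0,0,-1],[0,0,0,0,0,0,-0.8]]]'; python3 - <<'E'
from h import *
print(robot.state()['position'],totool([.4332,.2729,0.004]))
snap('wrist','w12')
E
```

```text
time_s: 14.28
position: [0.4348, 0.2709, 0.0505]
tool_rot: [2.1, 0.237, -2.103]
force: [-0.5, 0.2, 0.7]
gripper_width: 0.0856
time_s: 14.7
position: [0.4338, 0.2722, 0.0112]
tool_rot: [2.1, 0.239, -2.102]
force: [0.9, -0.5, 0.5]
gripper_width: 0.0772
[0.43380509 0.27218518 0.01123292] [ 0.72 -0.08  0.04]
```

View pics/w12.png

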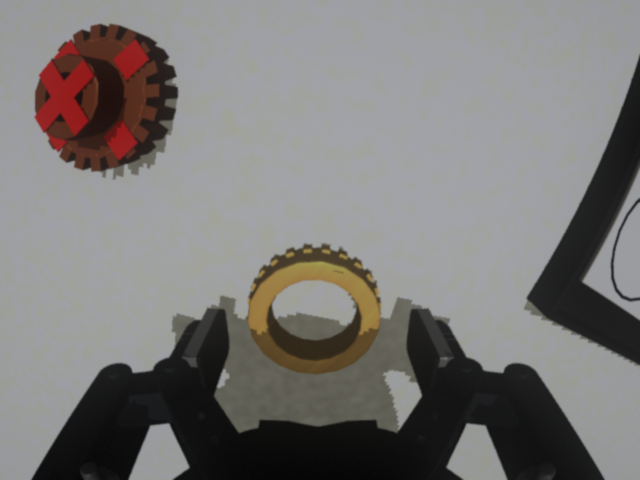

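The ring is centred between the jaws at (315,317).

```bash
python3 -m pendant '[[[0.5,-0.08,0.04,0,0,0,-0.7],[0,0,0,0,0,0,-0.5],[0,0,0,0,0,0,-0.35],[0,0,0,0,0,0,-0.2],[0,0,0,0,0,0,-0.1]]]' 40; python3 -m pendant '[[[0,0,0,0,0,0,-0.1],[0,0,0,0,0,0,-0.1],[0,0,0,0,0,0,-0.1]]]'
```

```text
time_s: 15.17
position: [0.4329, 0.274, 0.0075]
tool_rot: [2.101, 0.242, -2.099]
force: [-0.3, -2.9, 8.9]
gripper_width: 0.0554
time_s: 15.42
position: [0.4329, 0.274, 0.0075]
tool_rot: [2.101, 0.242, -2.099]
force: [-0.6, -2.3, 9.6]
gripper_width: 0.0554
```

```bash
python3 -m pendant '[[[-1.5,0,0,0,0,0,-0.1],[-3.5,0,0,0,0,0,-0.1],[-3.5,1.5,0.5,0,0,0,-0.1],[-3,2.5,1.0,0,0,0,-0.1],[-3,2.5,1.0,0,0,0,-0.1]]]'
python3 -m pendant '[[[-2.5,3,1,0,0,0,-0.1],[-2.2,3,1,0,0,0,-0.1],[0,3.8,1.2,0,0,0,-0.1],[0,3.8,1.2,0,0,0,-0.1],[0,3.8,1.2,0,0,0,-0.1]]]'
python3 -m pendant '[[[0,3.8,1.2,0,0,0,-0.1],[0,1.9,0.8,0,0,0,-0.1],[0,0,0,0,0,0,-0.1],[0,0,0,0,0,0,-0.1]]]'
python3 - <<'E'
from h import *
snap('wrist','w13'); st=robot.state(); print(st['position']); c=Cam('w13',True)
cv2.imwrite('pics/c16.png',cv2.resize(c.im[255:395,240:400],None,fx=5,fy=5,interpolation=cv2.INTER_CUBIC)[:600])
E
```

```text
time_s: 15.83
position: [0.4228, 0.2047, 0.1531]
tool_rot: [2.1, 0.244, -2.098]
force: [0.2, -0.2, -0.5]
gripper_width: 0.055
time_s: 16.25
position: [0.4075, 0.0214, 0.1994]
tool_rot: [2.102, 0.242, -2.097]
force: [1.4, 0.2, -0.7]
gripper_width: 0.0551
time_s: 16.58
position: [0.4011, -0.038, 0.1987]
tool_rot: [2.102, 0.239, -2.101]
force: [-1.0, 0.1, -1.3]
gripper_width: 0.055
[ 0.40125535 -0.03726478  0.198601  ]
```

View pics/w13.png

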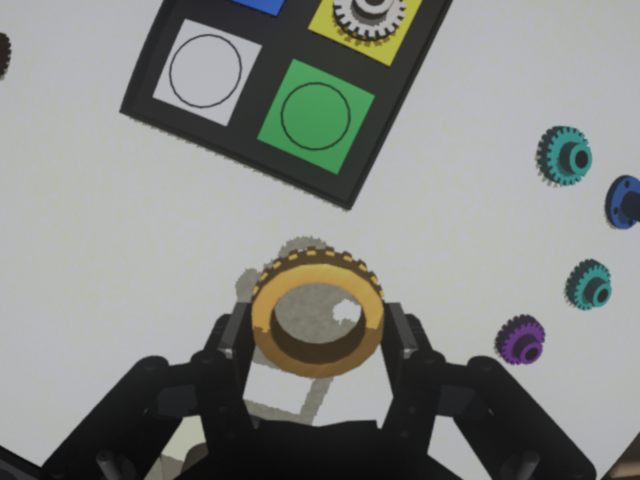

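View pics/c16.png

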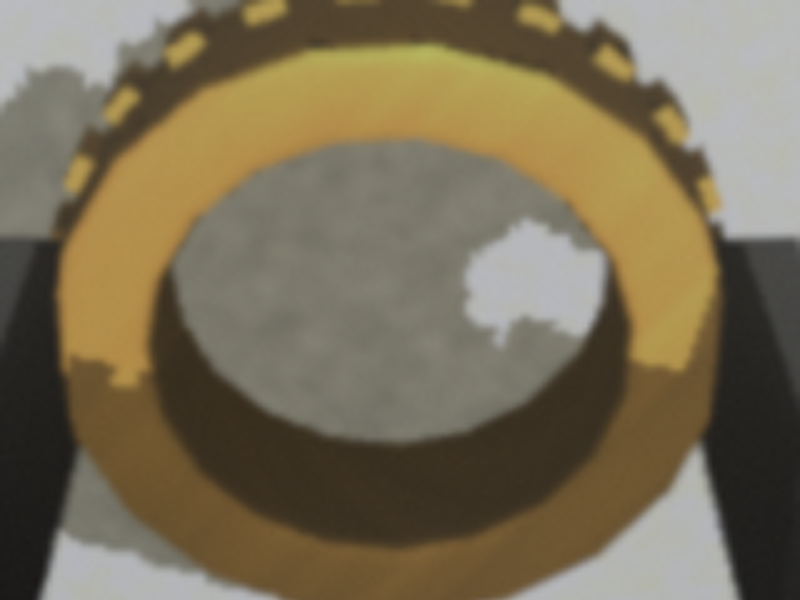

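Ring held; bore in the crop spans x 150–632, y 139–548. Green circle at (315,116).

```bash
python3 - <<'E'
from h import *
c=Cam('w13',True); st=robot.state()
g,e,n=circ(c,315,116); print(g,e,n)
hs=[(c.depthpt(240+x/5,255+y/5)[2]-st['position'][2]).round(4) for x,y in [(390,90),(100,320),(680,300),(390,575)]];print(hs)
for h in (.0105,.0115,np.mean(hs)):
    k=[(150,335),(632,335),(392,139),(392,548)]
    w=[c.atz(240+(x+.5)/5-.5,255+(y+.5)/5-.5,st['position'][2]+h)[:2] for x,y in k]
    p,e=fitc(w); off=p[:2]-st['position'][:2]; t=g[:2]-off
    print(h,p.round(4),round(e*1e3,2),(off*1000).round(1),'TCP target',t.round(4),totool([*t,.0155]))
E
```

```text
[ 0.4843 -0.0177  0.0298] 0.13 90
[np.float64(0.0104), np.float64(0.011), np.float64(0.0112), np.float64(0.0113)]
0.0105 [ 0.4017 -0.0388  0.0203] 0.04 [ 0.4 -1.6] TCP target [ 0.4839 -0.0161] [18.31 -0.19 -8.52]
0.0115 [ 0.4023 -0.0387  0.0201] 0.04 [ 1.  -1.4] TCP target [ 0.4833 -0.0163] [18.31 -0.19 -8.46]
0.010974999999999999 [ 0.402  -0.0388  0.0202] 0.04 [ 0.7 -1.5] TCP target [ 0.4836 -0.0162] [18.31 -0.19 -8.49]
```

```bash
python3 -m pendant '[[[2.5,0,-1.7,0,0,0,-0.1],[3.2,0,-1.7,0,0,0,-0.1],[3.2,-0.1,-1.7,0,0,0,-0.1],[3.2,-0.1,-1.7,0,0,0,-0.1],[2.5,0,-1.7,0,0,0,-0.1]]]'
python3 -m pendant '[[[1.8,0,0,0,0,0,-0.1],[0.6,0,0,0,0,0,-0.1],[0,0,0,0,0,0,-0.1],[0,0,0,0,0,0,-0.1]]]'
python3 - <<'E'
from h import *
st=robot.state(); print(st['position'],totool([.4837,-.0163,.0155],st))
E
```

```text
time_s: 17.05
position: [0.4838, -0.0141, 0.0501]
tool_rot: [2.098, 0.244, -2.101]
force: [-0.3, -0.5, -0.6]
gripper_width: 0.0552
time_s: 17.38
position: [0.4833, -0.0153, 0.0286]
tool_rot: [2.099, 0.243, -2.101]
force: [0.3, -0.0, -1.6]
gripper_width: 0.0551
[ 0.48328828 -0.01525077  0.02863075] [ 1.31  0.11 -0.02]
```

```bash
python3 -m pendant '[[[0.6,0.1,0,0,0,0,-0.1],[0.4,0,0,0,0,0,-0.1],[0,0,0,0,0,0,-0.1],[0,0,0,0,0,0,-0.1]]]'
python3 - <<'E'
from h import *
snap('wrist','w14')
st=robot.state(); print(st['position'],totool([.4837,-.0163,.0155],st))
c=Cam('w14',True)
x0,y0,k=230,240,4
im=cv2.resize(c.im[y0:y0+150,x0:x0+180],None,fx=k,fy=k,interpolation=cv2.INTER_CUBIC)
def draw(ctr,r,z,col):
    for a in np.linspace(0,2*np.pi,120):
        u,v=c.proj([ctr[0]+r*np.cos(a),ctr[1]+r*np.sin(a),z]); cv2.circle(im,(int((u-x0+.5)*k),int((v-y0+.5)*k)),1,col,-1)
g=(.4842,-.0177); dz=st['position'][2]-.0075
draw(g,.0298,.008,(255,255,255)); draw(g,.02,.018+dz,(0,0,255)); draw(g,.029,.018+dz,(255,0,255))
cv2.imwrite('pics/c17.png',im)
E
```

```text
time_s: 17.72
position: [0.484, -0.0172, 0.0188]
tool_rot: [2.101, 0.241, -2.1]
force: [-0.7, -1.1, -1.7]
gripper_width: 0.0552
[ 0.48411862 -0.01718198  0.01884458] [ 0.33 -0.1   0.02]
```

View pics/c17.png

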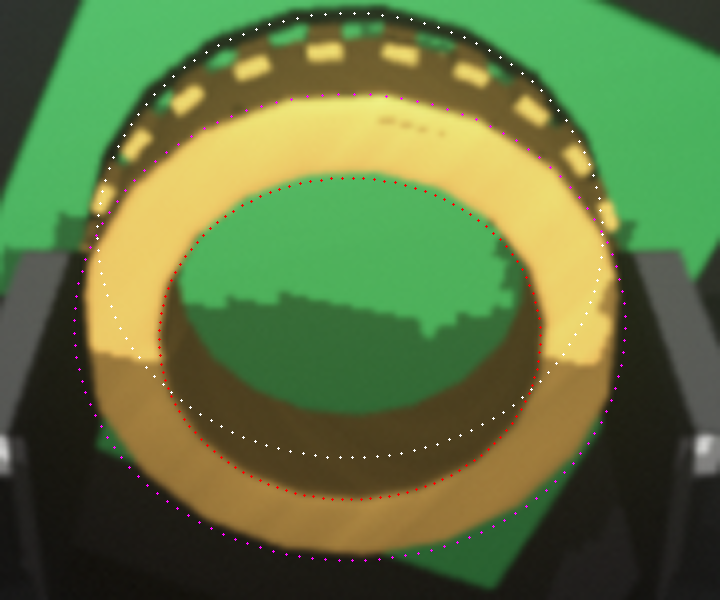

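Aligned within about 0.4 mm. Lowering and releasing.

```bash
python3 -m pendant '[[[0.2,-0.05,0.02,0,0,0,-0.1],[0.13,0,0,0,0,0,-0.1],[0,0,0,0,0,0,-0.1],[0,0,0,0,0,0,-0.2]]]'
python3 -m pendant '[[[0,0,0,0,0,0,-0.35],[0,0,0,0,0,0,-0.5],[0,0,0,0,0,0,-0.6],[0,0,0,0,0,0,-0.6],[0,0,0,0,0,0,-0.6]]]'
```

```text
time_s: 18.1
position: [0.4839, -0.0166, 0.0156]
tool_rot: [2.101, 0.241, -2.1]
force: [-1.4, -0.4, 5.5]
gripper_width: 0.0552
time_s: 18.52
position: [0.4837, -0.0166, 0.015]
tool_rot: [2.1, 0.241, -2.1]
force: [0.0, 1.7, -0.2]
gripper_width: 0.0682
```

```bash
python3 -m pendant '[[[-1,0,0,0,0,0,-0.6],[-2.5,0,0,0,0,0,-0.6],[-3.5,0,1.0,0,0,0,-0.8],[-3,0,2.2,0,0,0,-1],[-3,0,2.2,0,0,0,-1]]]'
python3 -m pendant '[[[-3,0,2.0,0,0,0,-1],[-2.4,0,1.1,0,0,0,-1],[0,0,0,0,0,0,-1],[0,0,0,0,0,0,-1]]]'
python3 - <<'E'
from h import *
snap('wrist','w15'); c=Cam('w15',True)
print(robot.state()['position'])
cv2.imwrite('pics/c18.png',cv2.resize(c.im[60:175,255:385],None,fx=5,fy=5,interpolation=cv2.INTER_CUBIC))
E
```

```text
time_s: 18.93
position: [0.4308, -0.0289, 0.1468]
tool_rot: [2.101, 0.242, -2.099]
force: [0.8, 0.1, -0.2]
gripper_width: 0.0854
time_s: 19.27
position: [0.4015, -0.0361, 0.2009]
tool_rot: [2.105, 0.24, -2.095]
force: [-0.5, -0.7, 0.7]
gripper_width: 0.0854
[ 0.40125165 -0.03592548  0.199799  ]
```

View pics/w15.png

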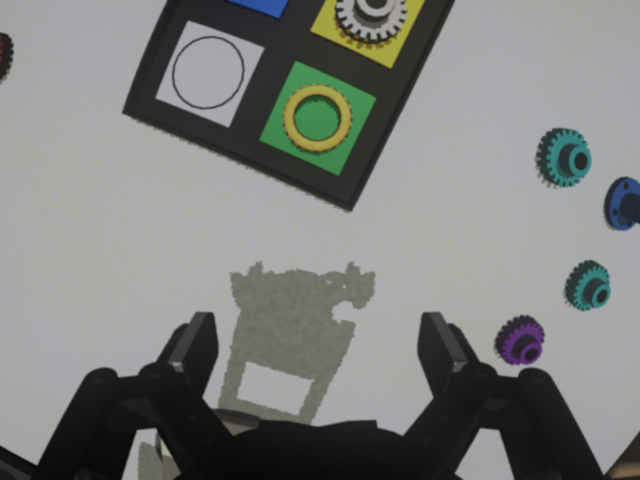

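View pics/c18.png

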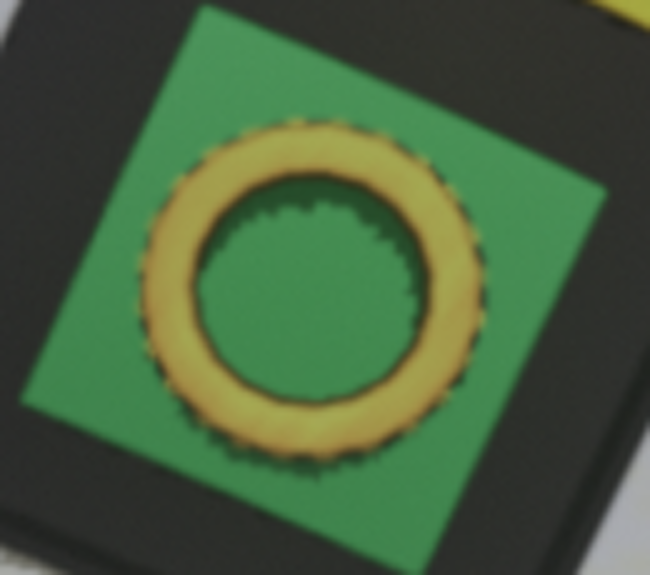

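```bash
python3 - <<'E'
from chk import *
c=Cam('w15',True)
f=lambda x,y,z:c.atz(255+(x+.5)/5-.5,60+(y+.5)/5-.5,z)[:2]
w,_,_=circ(c,208,72);print('white',w)
g=np.array([.4842,-.0177])
print('ring',((f(312,287,.026)-g)*1000).round(2),'liner mid',((f(313.9,296.2,.008)-g)*1000).round(2))
print(totool([.5031-.082,-.396-.019,.2]))
E
```

```text
white [0.5068 0.0902 0.0338]
ring [0.48 0.2 ] liner mid [-0.94 -0.48]
[-1.000e-02  3.737e+01  6.650e+00]
```

Ring centred to 0.5 mm. Now the flange.

```bash
python3 -m pendant '[[[0,3.74,0.66,0,0,0,-1],[0,3.74,0.66,0,0,0,-1],[0,3.74,0.66,0,0,0,-1],[0,3.74,0.66,0,0,0,-1],[0,3.74,0.66,0,0,0,-1]]]'
python3 -m pendant '[[[0,3.74,0.66,0,0,0,-1],[0,3.74,0.66,0,0,0,-1],[0,3.74,0.66,0,0,0,-1],[0,3.74,0.66,0,0,0,-1],[0,3.74,0.66,0,0,0,-1]]]'
python3 -m pendant '[[[0,0,0,0,0,0,-1],[0,0,0,0,0,0,-1]]]'
python3 - <<'E'
from h import *
snap('wrist','w16'); c=Cam('w16',True)
print(robot.state()['position'])
cv2.imwrite('pics/c19.png',cv2.resize(c.im[50:170,250:380],None,fx=5,fy=5,interpolation=cv2.INTER_CUBIC))
E
```

```text
time_s: 19.73
position: [0.4109, -0.2269, 0.1976]
tool_rot: [2.099, 0.244, -2.103]
force: [0.3, 0.4, 0.2]
gripper_width: 0.0858
time_s: 20.15
position: [0.4211, -0.4166, 0.1969]
tool_rot: [2.099, 0.244, -2.103]
force: [0.3, 1.0, -0.2]
gripper_width: 0.0856
time_s: 20.32
position: [0.4211, -0.4164, 0.1967]
tool_rot: [2.101, 0.242, -2.104]
force: [0.4, 1.0, -0.6]
gripper_width: 0.0851
[ 0.42085755 -0.41483325  0.19686003]
```

View pics/w16.png

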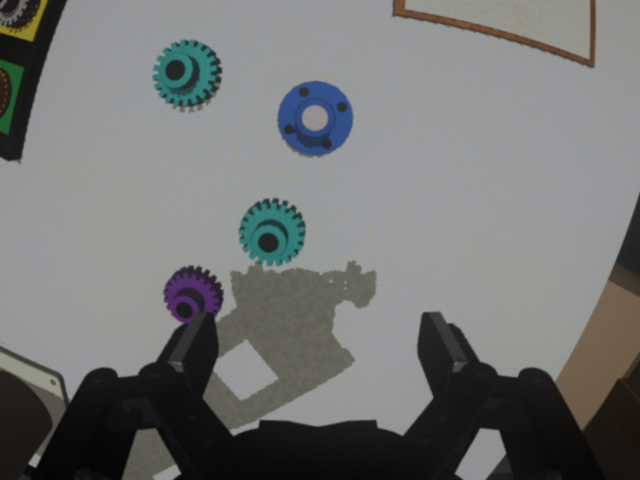

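View pics/c19.png

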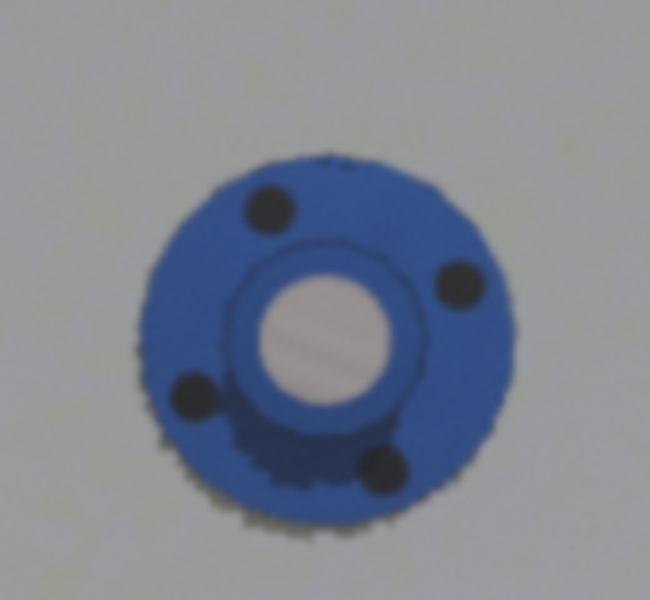

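```bash
python3 - <<'E'
from h import *
c=Cam('w16',True);p=c.atz(314.8,117.3,.048);print(p,totool([*p[:2],.030]),c.depthpt(315,118))
q=c.atz(250+327.5/5-.4,50+340/5-.4,.012);print(q)
E
python3 -m pendant '[[[0.5,0,-2.1,0,0,0,-1],[1,0,-2.1,0,0,0,-1],[2,0,-2.1,0,0,0,-1],[2.5,0,-2.0,0,0,0,-1],[2.5,0,0,0,0,0,-1]]]'
python3 -m pendant '[[[2.5,0,0,0,0,0,-1],[2,0,0,0,0,0,-1],[1.5,0,0,0,0,0,-1],[0.5,0,0,0,0,0,-1],[0,0,0,0,0,0,-0.8]]]'
python3 - <<'E'
from h import *
snap('wrist','w17'); print(robot.state()['position'],totool([.503,-.396,.030]))
E
```

```text
[ 0.50253696 -0.39603323  0.048     ] [16.67  0.07 -8.41] [ 0.50203746 -0.39631156  0.04865514]
[ 0.50229605 -0.39600622  0.012     ]
time_s: 20.78
position: [0.5058, -0.3939, 0.1131]
tool_rot: [2.1, 0.244, -2.096]
force: [-0.1, 0.7, 0.1]
gripper_width: 0.0856
time_s: 21.2
position: [0.5015, -0.3947, 0.0475]
tool_rot: [2.098, 0.245, -2.103]
force: [0.4, -0.4, 0.4]
gripper_width: 0.0772
[ 0.50224027 -0.39560027  0.04888556] [ 1.89  0.06 -0.07]
```

View pics/w17.png

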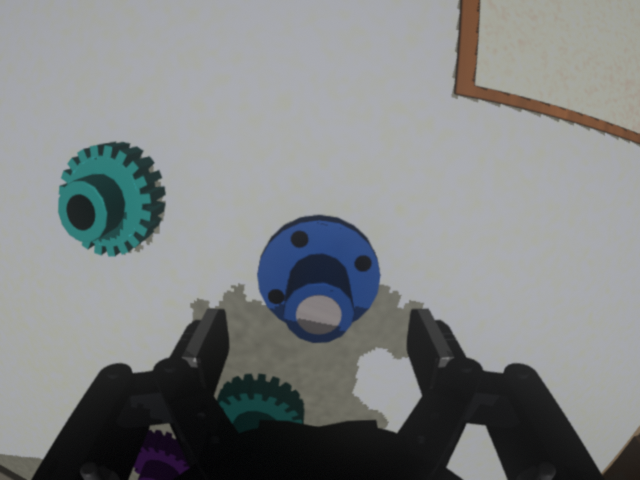

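The neck is centred at (319,313). Going down 1.9 cm and closing.

```bash
python3 -m pendant '[[[1.2,0.03,0,0,0,0,-0.8],[0.7,0,0,0,0,0,-0.6],[0,0,0,0,0,0,-0.3],[0,0,0,0,0,0,0],[0,0,0,0,0,0,0.2]]]' 60
python3 -m pendant '[[[0,0,0,0,0,0,0.5],[0,0,0,0,0,0,0.5],[0,0,0,0,0,0,0.5],[0,0,0,0,0,0,0.5],[0,0,0,0,0,0,0.5]]]'
```

```text
time_s: 21.67
position: [0.5024, -0.3966, 0.0304]
tool_rot: [2.101, 0.241, -2.1]
force: [0.0, 3.5, 1.8]
gripper_width: 0.0345
time_s: 22.08
position: [0.5023, -0.3964, 0.0308]
tool_rot: [2.1, 0.241, -2.1]
force: [-1.4, 2.8, 6.4]
gripper_width: 0.0298
```

```bash
python3 -m pendant '[[[-1.0,0,0,0,0,0,0.5],[-2.5,0,0,0,0,0,0.5],[-3.5,0,0,0,0,0,0.5],[-3.5,-1.5,0,0,0,0,0.5],[-3,-2.5,-0.3,0,0,0,0.5]]]'
python3 -m pendant '[[[-2.5,-3.1,-0.3,0,0,0,0.5],[-1.2,-3.7,-0.3,0,0,0,0.5],[0,-4,-0.3,0,0,0,0.5],[0,-4,-0.3,0,0,0,0.5],[0,-4,-0.3,0,0,0,0.5]]]'
python3 -m pendant '[[[0,-4,-0.3,0,0,0,0.5],[0,-4,-0.3,0,0,0,0.5],[0,-4,-0.3,0,0,0,0.5],[0,-4,-0.3,0,0,0,0.5],[0,-4,-0.3,0,0,0,0.5]]]'
python3 -m pendant '[[[0,-4,-0.1,0,0,0,0.5],[0,0,0,0,0,0,0.5],[0,0,0,0,0,0,0.5],[0,0,0,0,0,0,0.5]]]'
python3 - <<'E'
from h import *
st=robot.state();print(st['position'],totool([.425,.071,.2],st)) 
snap('wrist','w18'); c=Cam('w18',True)
E
```

```text
time_s: 22.5
position: [0.4966, -0.3588, 0.1674]
tool_rot: [2.102, 0.236, -2.098]
force: [0.1, -0.1, -3.7]
gripper_width: 0.0293
time_s: 22.92
position: [0.4674, -0.169, 0.2028]
tool_rot: [2.102, 0.24, -2.099]
force: [0.6, -0.5, -4.3]
gripper_width: 0.0297
time_s: 23.33
position: [0.4366, 0.0293, 0.2025]
tool_rot: [2.101, 0.241, -2.099]
force: [1.1, 0.9, -3.8]
gripper_width: 0.0298
time_s: 23.67
position: [0.4293, 0.0671, 0.2024]
tool_rot: [2.1, 0.242, -2.099]
force: [-0.3, -0.4, -4.0]
gripper_width: 0.0298
[0.42929061 0.06707843 0.20238489] [ 0.24 -0.48  0.33]
```

View pics/w18.png

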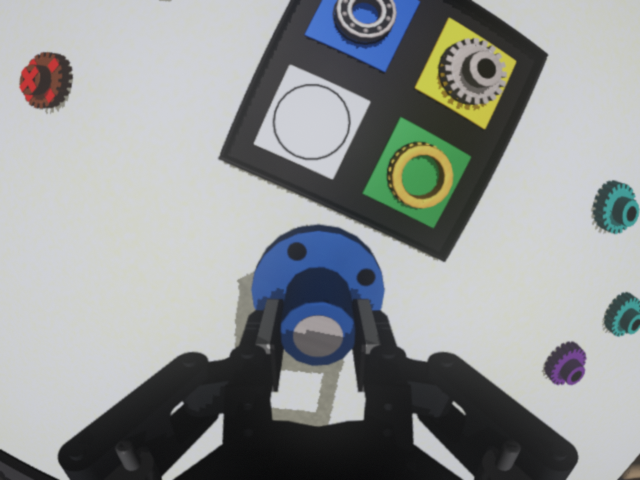

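Flange held with its neck top at (318,334). White circle at (312,121). Crop of the neck top:

```bash
python3 - <<'E'
from h import *
c=Cam('w18',True)
cv2.imwrite('pics/c20.png',cv2.resize(c.im[290:370,270:370],None,fx=7,fy=7,interpolation=cv2.INTER_CUBIC))
print(circ(c,312,121))
print([round(c.depthpt(u,v)[2]-.2024,4) for u,v in [(318,307),(318,335),(318,360)]])
E
```

```text
(array([0.5066, 0.0901, 0.0338]), np.float64(0.16), 90)
[np.float64(0.0176), np.float64(0.0171), np.float64(0.0178)]
```

View pics/c20.png

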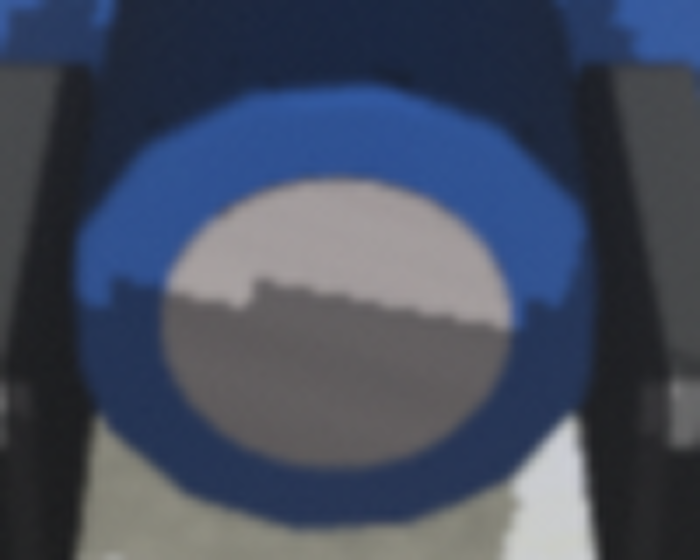

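```bash
python3 - <<'E'
from h import *
c=Cam('w18',True); st=robot.state(); g=np.array([.5066,.0901]); print(st['position'])
for k in ([(161,318),(512,318),(337,178),(337,468)],[(337,85),(337,527),(75,265),(594,290)]):
    w=[c.atz(270+(x+.5)/7-.5,290+(y+.5)/7-.5,st['position'][2]+.0173)[:2] for x,y in k]
    p,e=fitc(w); off=p[:2]-st['position'][:2]; t=g-off
    print(p.round(4),round(e*1e3,2),(off*1000).round(1),'TCP target',t.round(4),totool([*t,.0388]))
E
```

```text
[0.42946144 0.06641313 0.20230095]
[0.4292 0.0662 0.0101] 0.01 [-0.3 -0.2] TCP target [0.5069 0.0903] [16.35 -0.58 -8.08]
[0.4298 0.0665 0.0152] 0.13 [0.3 0.1] TCP target [0.5063 0.09  ] [16.35 -0.56 -8.01]
```

```bash
python3 -m pendant '[[[2,-0.1,-1.6,0,0,0,0.5],[3.0,-0.1,-1.6,0,0,0,0.5],[3.2,-0.1,-1.6,0,0,0,0.5],[3.0,-0.1,-1.6,0,0,0,0.5],[2.0,-0.15,-1.6,0,0,0,0.5]]]'
python3 -m pendant '[[[1.5,0,0,0,0,0,0.5],[0.5,0,0,0,0,0,0.5],[0,0,0,0,0,0,0.5],[0,0,0,0,0,0,0.5]]]'
python3 - <<'E'
from h import *
st=robot.state(); print(st['position'],totool([.5067,.0902,.0388],st))
E
```

```text
time_s: 24.13
position: [0.5059, 0.0885, 0.0674]
tool_rot: [2.099, 0.238, -2.105]
force: [-0.1, 0.3, -4.2]
gripper_width: 0.0296
time_s: 24.47
position: [0.5058, 0.0894, 0.0503]
tool_rot: [2.1, 0.24, -2.102]
force: [-0.0, -0.2, -3.9]
gripper_width: 0.0296
[0.50583417 0.08936581 0.05031145] [ 1.15 -0.06 -0.1 ]
```

```bash
python3 -m pendant '[[[0.55,-0.06,-0.08,0,0,0,0.5],[0.3,0,0,0,0,0,0.5],[0,0,0,0,0,0,0.5],[0,0,0,0,0,0,0.5]]]'
python3 - <<'E'
from h import *
snap('wrist','w19')
st=robot.state(); print(st['position'],totool([.5067,.0902,.0388],st))
c=Cam('w19',True)
x0,y0,k=230,190,4
im=cv2.resize(c.im[y0:y0+150,x0:x0+180],None,fx=k,fy=k,interpolation=cv2.INTER_CUBIC)
def draw(ctr,r,z,col):
    for a in np.linspace(0,2*np.pi,120):
        u,v=c.proj([ctr[0]+r*np.cos(a),ctr[1]+r*np.sin(a),z]); cv2.circle(im,(int((u-x0+.5)*k),int((v-y0+.5)*k)),1,col,-1)
g=(.5066,.0901); dz=st['position'][2]-.0308
draw(g,.0338,.008,(0,160,0)); draw(g,.033,.012+dz,(0,0,255)); draw(g,.016,.048+dz,(255,0,255))
cv2.imwrite('pics/c21.png',im)
E
```

```text
time_s: 24.8
position: [0.5067, 0.0912, 0.042]
tool_rot: [2.101, 0.241, -2.1]
force: [0.1, 0.9, -4.4]
gripper_width: 0.0295
[0.50672147 0.0912715  0.04201703] [0.32 0.1  0.03]
```

View pics/c21.png

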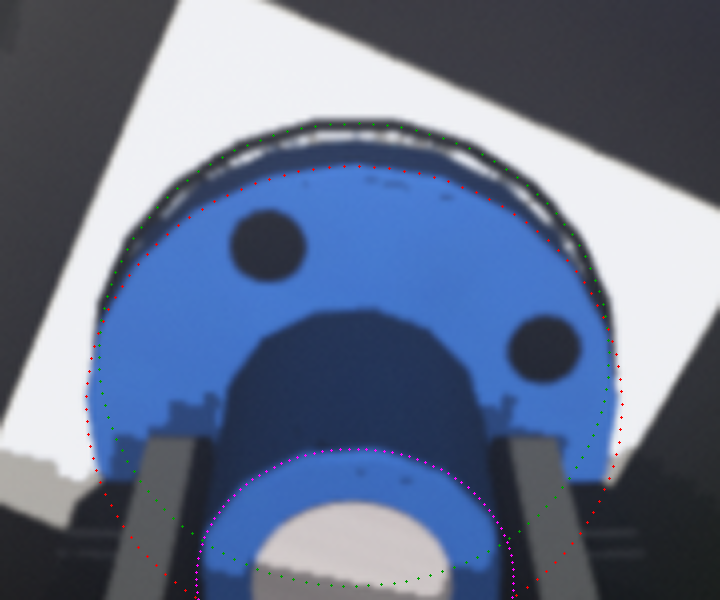

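```bash
python3 -m pendant '[[[0.2,0.05,0.02,0,0,0,0.5],[0.12,0,0,0,0,0,0.5],[0,0,0,0,0,0,0.5],[0,0,0,0,0,0,0.4]]]'
python3 -m pendant '[[[0,0,0,0,0,0,0.3],[0,0,0,0,0,0,0.15],[0,0,0,0,0,0,0.0],[0,0,0,0,0,0,-0.1],[0,0,0,0,0,0,-0.1]]]'
python3 -m pendant '[[[-1,0,0,0,0,0,-0.1],[-2.5,0,0,0,0,0,-0.1],[-3.5,0,1.0,0,0,0,-0.3],[-3,0,2.0,0,0,0,-0.6],[-3,0,2.0,0,0,0,-1]]]'
python3 -m pendant '[[[-3,0,2.0,0,0,0,-1],[-0.5,0,1.0,0,0,0,-1],[0,0,0,0,0,0,-1],[0,0,0,0,0,0,-1]]]'
python3 - <<'E'
from h import *
snap('wrist','w20'); snap('scene','scene1'); c=Cam('w20',True)
print(robot.state()['position'])
cv2.imwrite('pics/c22.png',cv2.resize(c.im[50:170,250:380],None,fx=5,fy=5,interpolation=cv2.INTER_CUBIC))
E
```

```text
time_s: 25.18
position: [0.5067, 0.0907, 0.0388]
tool_rot: [2.101, 0.241, -2.1]
force: [-1.4, -0.4, 2.7]
gripper_width: 0.0296
time_s: 25.6
position: [0.5067, 0.0907, 0.0384]
tool_rot: [2.1, 0.241, -2.1]
force: [0.6, -0.7, -0.3]
gripper_width: 0.0468
time_s: 26.02
position: [0.4575, 0.0793, 0.1702]
tool_rot: [2.101, 0.241, -2.1]
force: [0.2, -0.3, -0.2]
gripper_width: 0.0774
time_s: 26.35
position: [0.4288, 0.0726, 0.2038]
tool_rot: [2.102, 0.241, -2.098]
force: [-0.0, 0.1, 0.8]
gripper_width: 0.0854
[0.42888825 0.07262632 0.20266515]
```

View pics/w20.png

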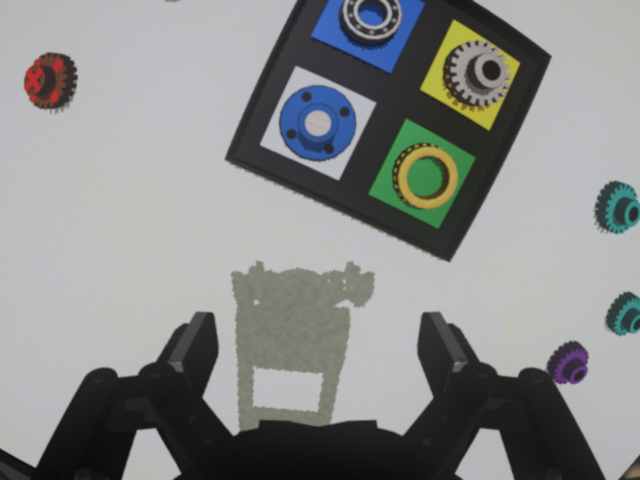

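View pics/c22.png

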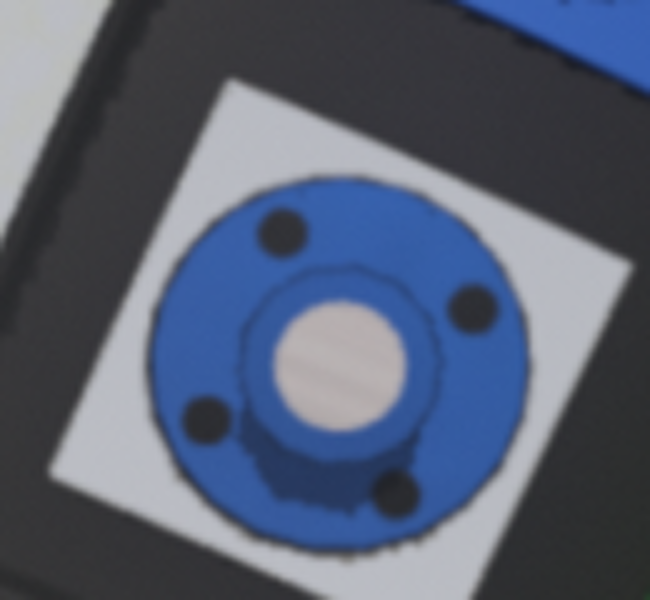

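View pics/scene1.png

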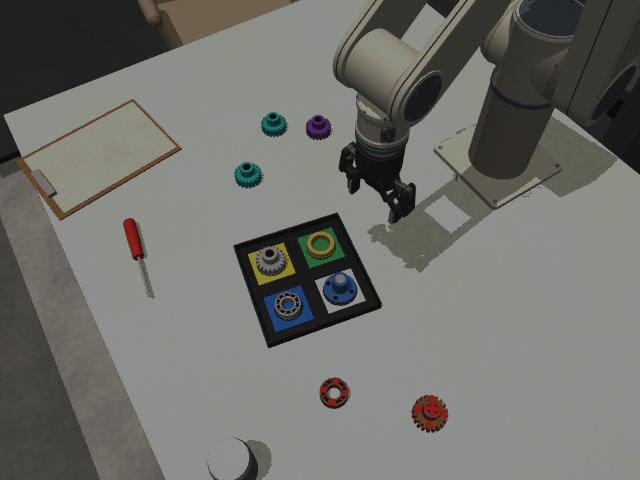

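```bash
python3 - <<'E'
from chk import *
c=Cam('w20',True)
f=lambda x,y,z:c.atz(250+(x+.5)/5-.5,50+(y+.5)/5-.5,z)[:2]
w=np.array([.5066,.0901])
print('flange neck',((f(340,366.5,.056)-w)*1000).round(2),'disc',((f(339.5,364.5,.020)-w)*1000).round(2))
cv2.imwrite('pics/c23.png',cv2.resize(c.im[20:120,420:530],None,fx=6,fy=6,interpolation=cv2.INTER_CUBIC))
im=cv2.imread('pics/c23.png')
def draw(ctr,r,z,col):
    for a in np.linspace(0,2*np.pi,120):
        u,v=c.proj([ctr[0]+r*np.cos(a),ctr[1]+r*np.sin(a),z]); cv2.circle(im,(int((u-420+.5)*6),int((v-20+.5)*6)),1,col,-1)
g=REF['yellow']; draw(g,.016,.048,(255,0,255)); draw(g,.03,.028,(0,0,255)); draw(g,.0298,.008,(0,160,0))
cv2.imwrite('pics/c23.png',im)
E
```

```text
flange neck [ 0.41 -0.33] disc [ 0.36 -0.28]
```

View pics/c23.png

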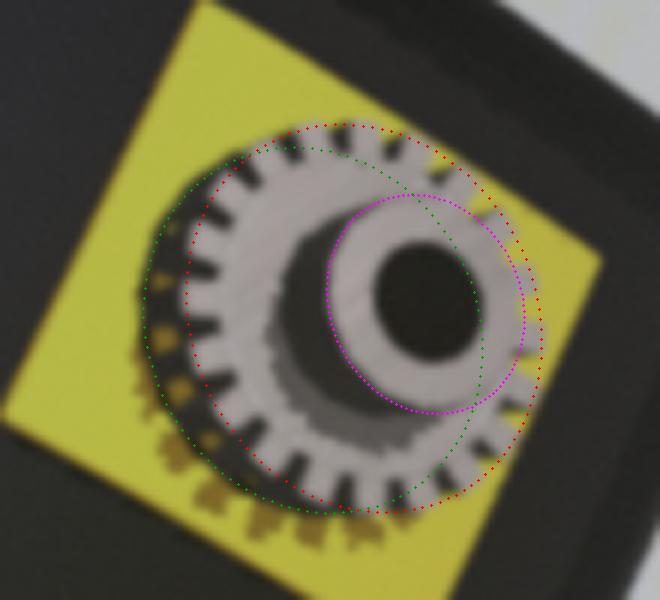

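The overlay agrees: gear within about 0.6 mm, flange within about 0.5 mm. The arm is clear, so I'm handing in.

```bash
python3 - <<'E'
from plant import robot
print(robot.close_job(), robot.state()['time_s'])
E
```

```text
the job is handed in; nothing more can be done
the job is handed in; nothing more can be done
```

I set the four parts on their liners in the order asked: bearing on blue, gear on yellow, brass ring on green, flange on white. All are flat and the same way up as they lay. I handed the job in at about 26.5 s of the 104 s allowed.

| Part | Off circle centre, last wrist-camera check |
|---|---|
| Bearing | about 0.5 mm |
| Gear | about 0.2 mm by the hub, about 0.6 mm by the overlay |
| Brass ring | about 0.5 mm |
| Flange | about 0.5 mm |

- **Scrap and decoys:** I did not touch the scrap bearing, the scrap gear, the turquoise gears or the purple gear. The last scene picture shows them where they lay.
- **Checks that disagreed:**
  - One reading of the gear off its toothed disc gave 1.3 mm. I trusted the hub and the overlay instead, because the teeth blur the edge.
  - The green liner's middle, taken from its corners, came out 1 mm from its fitted circle. I went by the circle.
  - Early heights from the scene and side cameras read 4–12 mm too high, and one for the white liner came out below the counter. Depth, and the wrist camera for the gear and flange, gave heights within 2 mm of those in the text.
- **Forces:** The highest tool force I read was about 10 N, as the fingers closed on the ring.

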